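Change over the tubes in the drying rack and set the air lever

TASK

Change over the tube drying rack: first swing the black-knobbed air lever fully round to its off stop at the blue patch and leave it off while you work. Lay every gold-painted tube from the rack down in the orange crate, and press every bare cardboard tube on the table down into a clip of its own until it sits fully home under the sprung yellow jaws; then swing the lever to line up with the red mark. Do not knock over the blue pot.

Things in the scene. Friction and masses are not known exactly. Their poses are not given: they have to be found in the camera images.
- plain0: Rain-stick tube: round bare brown cardboard body, diameter 30 mm and 114 mm long, with a square pale wooden end plug 36 x 36 x 10 mm on each end (134 mm overall), about 0.1 kg. Origin at the middle of its axis, x along the axis. Lies flat on the table (origin 18 mm up) at the start; may be absent.
- plain1: Rain-stick tube: round bare brown cardboard body, diameter 30 mm and 114 mm long, with a square pale wooden end plug 36 x 36 x 10 mm on each end (134 mm overall), about 0.1 kg. Origin at the middle of its axis, x along the axis. Lies flat on the table (origin 18 mm up) at the start; may be absent.
- plain2: Rain-stick tube: round bare brown cardboard body, diameter 30 mm and 114 mm long, with a square pale wooden end plug 36 x 36 x 10 mm on each end (134 mm overall), about 0.1 kg. Origin at the middle of its axis, x along the axis. Lies flat on the table (origin 18 mm up) at the start; may be absent.
- plain3: Rain-stick tube: round bare brown cardboard body, diameter 30 mm and 114 mm long, with a square pale wooden end plug 36 x 36 x 10 mm on each end (134 mm overall), about 0.1 kg. Origin at the middle of its axis, x along the axis. Lies flat on the table (origin 18 mm up) at the start; may be absent.
- gold0: Rain-stick tube: round gold-painted body, diameter 30 mm and 114 mm long, with a square dark wooden end plug 36 x 36 x 10 mm on each end (134 mm overall), about 0.1 kg. Origin at the middle of its axis, x along the axis. Sits in a clip of the drying rack at the start; may be absent.
- gold1: Rain-stick tube: round gold-painted body, diameter 30 mm and 114 mm long, with a square dark wooden end plug 36 x 36 x 10 mm on each end (134 mm overall), about 0.1 kg. Origin at the middle of its axis, x along the axis. Sits in a clip of the drying rack at the start; may be absent.
- gold2: Rain-stick tube: round gold-painted body, diameter 30 mm and 114 mm long, with a square dark wooden end plug 36 x 36 x 10 mm on each end (134 mm overall), about 0.1 kg. Origin at the middle of its axis, x along the axis. Sits in a clip of the drying rack at the start; may be absent.
- rack: Drying rack: fixed aluminium plate 150 (x) x 310 (y) x 8 mm with four clips 80 mm apart along y; origin under its centre. Each clip grips the round body at two places, 34 to 44 mm either side of the tube's middle; between these nothing stands above the plate, so fingers pass there. Pressing a tube in or pulling it out takes roughly 10 N straight down or up.
- clip0 (a point): Clip 1 of 4: where the middle of a seated tube's axis lies, 40 mm above the table; x along the tube. At both places: blue bed; fixed blue wall with flared top on the -y side (2 mm clear of the tube, top 17 mm above the point); yellow sprung jaw on the +y side, nose top 15 mm above the point. End plugs stay outside, so up to 12 mm off-centre along x fits.
- clip1 (a point): Clip 2 of 4: where the middle of a seated tube's axis lies, 40 mm above the table; x along the tube. At both places: blue bed; fixed blue wall with flared top on the -y side (2 mm clear of the tube, top 17 mm above the point); yellow sprung jaw on the +y side, nose top 15 mm above the point. End plugs stay outside, so up to 12 mm off-centre along x fits.
- clip2 (a point): Clip 3 of 4: where the middle of a seated tube's axis lies, 40 mm above the table; x along the tube. At both places: blue bed; fixed blue wall with flared top on the -y side (2 mm clear of the tube, top 17 mm above the point); yellow sprung jaw on the +y side, nose top 15 mm above the point. End plugs stay outside, so up to 12 mm off-centre along x fits.
- clip3 (a point): Clip 4 of 4: where the middle of a seated tube's axis lies, 40 mm above the table; x along the tube. At both places: blue bed; fixed blue wall with flared top on the -y side (2 mm clear of the tube, top 17 mm above the point); yellow sprung jaw on the +y side, nose top 15 mm above the point. End plugs stay outside, so up to 12 mm off-centre along x fits.
- crate_in (a point): Centre of the inner floor of the open orange crate, 170 (x) x 200 (y) x 45 mm outside, walls 5 mm, fixed; its x and y are the crate's. Finished tubes go in here, lying along its x.
- damper (a joint): Angle of the air damper lever on the low grey control box (190 x 190 x 40 mm): 0 = off, against its stop at the blue patch; grows anticlockwise seen from above up to 2.1 rad (full air). Stiff with friction (about 2.5 N at the knob), stays where left.
- knob (a point): Round upright black knob at the end of the damper lever, diameter 24 mm, 40 mm tall; the point is on its axis 18 mm below its top, 78 mm above the table. The knob's foot (the lever's steel bar) is 22 mm below the point. x points outward along the lever from the pivot.
- pivot (a point): Pivot axis of the damper lever at the height of knob, 80 mm from it. x outward along the lever.
- mark (a point): Flat red mark, 34 x 9 mm, on the dial of the control box, 80 mm from the pivot, set at a different angle each time; x points outward from the pivot. When the lever is lined up with it the knob stands over it.
- pot: Open blue ceramic pot, 60 mm wide, 55 mm tall, standing among the tubes; origin at the centre of its underside. Bystander, not to be knocked over.
There are look-alikes about, which are no part of the job. Leave any green look-alike of the plain3 alone.

How it is judged:
On the way, in this order (a step that is already met when the one before it is completed fails the run):
1. the air lever is fully off (within 0.06 rad of its stop) (value of joint damper below 0.06 rad), for 0.2 s.
2. with the lever still off (within 0.1 rad), all gold tubes lie in the crate and all cardboard tubes are home in clips (value of joint damper below 0.1 rad and ((x of plain0 in the frame of clip0 between -0.016 and 0.016 m and y of plain0 in the frame of clip0 between -0.006 and 0.006 m and z of plain0 in the frame of clip0 between -0.005 and 0.005 m and angle between the x axis of plain0 and the x axis of clip0, either way round below 0.12 rad) or (x of plain0 in the frame of clip1 between -0.016 and 0.016 m and y of plain0 in the frame of clip1 between -0.006 and 0.006 m and z of plain0 in the frame of clip1 between -0.005 and 0.005 m and angle between the x axis of plain0 and the x axis of clip1, either way round below 0.12 rad) or (x of plain0 in the frame of clip2 between -0.016 and 0.016 m and y of plain0 in the frame of clip2 between -0.006 and 0.006 m and z of plain0 in the frame of clip2 between -0.005 and 0.005 m and angle between the x axis of plain0 and the x axis of clip2, either way round below 0.12 rad) or (x of plain0 in the frame of clip3 between -0.016 and 0.016 m and y of plain0 in the frame of clip3 between -0.006 and 0.006 m and z of plain0 in the frame of clip3 between -0.005 and 0.005 m and angle between the x axis of plain0 and the x axis of clip3, either way round below 0.12 rad)) and ((x of plain1 in the frame of clip0 between -0.016 and 0.016 m and y of plain1 in the frame of clip0 between -0.006 and 0.006 m and z of plain1 in the frame of clip0 between -0.005 and 0.005 m and angle between the x axis of plain1 and the x axis of clip0, either way round below 0.12 rad) or (x of plain1 in the frame of clip1 between -0.016 and 0.016 m and y of plain1 in the frame of clip1 between -0.006 and 0.006 m and z of plain1 in the frame of clip1 between -0.005 and 0.005 m and angle between the x axis of plain1 and the x axis of clip1, either way round below 0.12 rad) or (x of plain1 in the frame of clip2 between -0.016 and 0.016 m and y of plain1 in the frame of clip2 between -0.006 and 0.006 m and z of plain1 in the frame of clip2 between -0.005 and 0.005 m and angle between the x axis of plain1 and the x axis of clip2, either way round below 0.12 rad) or (x of plain1 in the frame of clip3 between -0.016 and 0.016 m and y of plain1 in the frame of clip3 between -0.006 and 0.006 m and z of plain1 in the frame of clip3 between -0.005 and 0.005 m and angle between the x axis of plain1 and the x axis of clip3, either way round below 0.12 rad)) and ((x of plain2 in the frame of clip0 between -0.016 and 0.016 m and y of plain2 in the frame of clip0 between -0.006 and 0.006 m and z of plain2 in the frame of clip0 between -0.005 and 0.005 m and angle between the x axis of plain2 and the x axis of clip0, either way round below 0.12 rad) or (x of plain2 in the frame of clip1 between -0.016 and 0.016 m and y of plain2 in the frame of clip1 between -0.006 and 0.006 m and z of plain2 in the frame of clip1 between -0.005 and 0.005 m and angle between the x axis of plain2 and the x axis of clip1, either way round below 0.12 rad) or (x of plain2 in the frame of clip2 between -0.016 and 0.016 m and y of plain2 in the frame of clip2 between -0.006 and 0.006 m and z of plain2 in the frame of clip2 between -0.005 and 0.005 m and angle between the x axis of plain2 and the x axis of clip2, either way round below 0.12 rad) or (x of plain2 in the frame of clip3 between -0.016 and 0.016 m and y of plain2 in the frame of clip3 between -0.006 and 0.006 m and z of plain2 in the frame of clip3 between -0.005 and 0.005 m and angle between the x axis of plain2 and the x axis of clip3, either way round below 0.12 rad)) and ((x of plain3 in the frame of clip0 between -0.016 and 0.016 m and y of plain3 in the frame of clip0 between -0.006 and 0.006 m and z of plain3 in the frame of clip0 between -0.005 and 0.005 m and angle between the x axis of plain3 and the x axis of clip0, either way round below 0.12 rad) or (x of plain3 in the frame of clip1 between -0.016 and 0.016 m and y of plain3 in the frame of clip1 between -0.006 and 0.006 m and z of plain3 in the frame of clip1 between -0.005 and 0.005 m and angle between the x axis of plain3 and the x axis of clip1, either way round below 0.12 rad) or (x of plain3 in the frame of clip2 between -0.016 and 0.016 m and y of plain3 in the frame of clip2 between -0.006 and 0.006 m and z of plain3 in the frame of clip2 between -0.005 and 0.005 m and angle between the x axis of plain3 and the x axis of clip2, either way round below 0.12 rad) or (x of plain3 in the frame of clip3 between -0.016 and 0.016 m and y of plain3 in the frame of clip3 between -0.006 and 0.006 m and z of plain3 in the frame of clip3 between -0.005 and 0.005 m and angle between the x axis of plain3 and the x axis of clip3, either way round below 0.12 rad)) and x of gold0 in the frame of crate_in between -0.08 and 0.08 m and y of gold0 in the frame of crate_in between -0.095 and 0.095 m and z of each of gold0, gold1, gold2 in the frame of crate_in below 0.062 m and angle between each of gold0, gold1, gold2's own x axis and vertical above 1.3 rad and x of gold1 in the frame of crate_in between -0.08 and 0.08 m and y of gold1 in the frame of crate_in between -0.095 and 0.095 m and x of gold2 in the frame of crate_in between -0.08 and 0.08 m and y of gold2 in the frame of crate_in between -0.095 and 0.095 m), for 0.2 s.
3. the lever is lined up with the red mark within 5 degrees (angle between the x axis of knob and the x axis of mark, either way round below 0.087 rad), for 0.2 s.
At the end, for the whole second after the job is handed in: Every cardboard tube sits home in a clip (within 5 mm in height, 6 mm across, 16 mm along, 0.12 rad), every gold tube lies flat inside the orange crate, all at rest, and the lever stands still within 5 degrees of the red mark (((x of plain0 in the frame of clip0 between -0.016 and 0.016 m and y of plain0 in the frame of clip0 between -0.006 and 0.006 m and z of plain0 in the frame of clip0 between -0.005 and 0.005 m and angle between the x axis of plain0 and the x axis of clip0, either way round below 0.12 rad) or (x of plain0 in the frame of clip1 between -0.016 and 0.016 m and y of plain0 in the frame of clip1 between -0.006 and 0.006 m and z of plain0 in the frame of clip1 between -0.005 and 0.005 m and angle between the x axis of plain0 and the x axis of clip1, either way round below 0.12 rad) or (x of plain0 in the frame of clip2 between -0.016 and 0.016 m and y of plain0 in the frame of clip2 between -0.006 and 0.006 m and z of plain0 in the frame of clip2 between -0.005 and 0.005 m and angle between the x axis of plain0 and the x axis of clip2, either way round below 0.12 rad) or (x of plain0 in the frame of clip3 between -0.016 and 0.016 m and y of plain0 in the frame of clip3 between -0.006 and 0.006 m and z of plain0 in the frame of clip3 between -0.005 and 0.005 m and angle between the x axis of plain0 and the x axis of clip3, either way round below 0.12 rad)) and ((x of plain1 in the frame of clip0 between -0.016 and 0.016 m and y of plain1 in the frame of clip0 between -0.006 and 0.006 m and z of plain1 in the frame of clip0 between -0.005 and 0.005 m and angle between the x axis of plain1 and the x axis of clip0, either way round below 0.12 rad) or (x of plain1 in the frame of clip1 between -0.016 and 0.016 m and y of plain1 in the frame of clip1 between -0.006 and 0.006 m and z of plain1 in the frame of clip1 between -0.005 and 0.005 m and angle between the x axis of plain1 and the x axis of clip1, either way round below 0.12 rad) or (x of plain1 in the frame of clip2 between -0.016 and 0.016 m and y of plain1 in the frame of clip2 between -0.006 and 0.006 m and z of plain1 in the frame of clip2 between -0.005 and 0.005 m and angle between the x axis of plain1 and the x axis of clip2, either way round below 0.12 rad) or (x of plain1 in the frame of clip3 between -0.016 and 0.016 m and y of plain1 in the frame of clip3 between -0.006 and 0.006 m and z of plain1 in the frame of clip3 between -0.005 and 0.005 m and angle between the x axis of plain1 and the x axis of clip3, either way round below 0.12 rad)) and ((x of plain2 in the frame of clip0 between -0.016 and 0.016 m and y of plain2 in the frame of clip0 between -0.006 and 0.006 m and z of plain2 in the frame of clip0 between -0.005 and 0.005 m and angle between the x axis of plain2 and the x axis of clip0, either way round below 0.12 rad) or (x of plain2 in the frame of clip1 between -0.016 and 0.016 m and y of plain2 in the frame of clip1 between -0.006 and 0.006 m and z of plain2 in the frame of clip1 between -0.005 and 0.005 m and angle between the x axis of plain2 and the x axis of clip1, either way round below 0.12 rad) or (x of plain2 in the frame of clip2 between -0.016 and 0.016 m and y of plain2 in the frame of clip2 between -0.006 and 0.006 m and z of plain2 in the frame of clip2 between -0.005 and 0.005 m and angle between the x axis of plain2 and the x axis of clip2, either way round below 0.12 rad) or (x of plain2 in the frame of clip3 between -0.016 and 0.016 m and y of plain2 in the frame of clip3 between -0.006 and 0.006 m and z of plain2 in the frame of clip3 between -0.005 and 0.005 m and angle between the x axis of plain2 and the x axis of clip3, either way round below 0.12 rad)) and ((x of plain3 in the frame of clip0 between -0.016 and 0.016 m and y of plain3 in the frame of clip0 between -0.006 and 0.006 m and z of plain3 in the frame of clip0 between -0.005 and 0.005 m and angle between the x axis of plain3 and the x axis of clip0, either way round below 0.12 rad) or (x of plain3 in the frame of clip1 between -0.016 and 0.016 m and y of plain3 in the frame of clip1 between -0.006 and 0.006 m and z of plain3 in the frame of clip1 between -0.005 and 0.005 m and angle between the x axis of plain3 and the x axis of clip1, either way round below 0.12 rad) or (x of plain3 in the frame of clip2 between -0.016 and 0.016 m and y of plain3 in the frame of clip2 between -0.006 and 0.006 m and z of plain3 in the frame of clip2 between -0.005 and 0.005 m and angle between the x axis of plain3 and the x axis of clip2, either way round below 0.12 rad) or (x of plain3 in the frame of clip3 between -0.016 and 0.016 m and y of plain3 in the frame of clip3 between -0.006 and 0.006 m and z of plain3 in the frame of clip3 between -0.005 and 0.005 m and angle between the x axis of plain3 and the x axis of clip3, either way round below 0.12 rad)) and x of gold0 in the frame of crate_in between -0.08 and 0.08 m and y of gold0 in the frame of crate_in between -0.095 and 0.095 m and z of each of gold0, gold1, gold2 in the frame of crate_in below 0.062 m and angle between each of gold0, gold1, gold2's own x axis and vertical above 1.3 rad and x of gold1 in the frame of crate_in between -0.08 and 0.08 m and y of gold1 in the frame of crate_in between -0.095 and 0.095 m and x of gold2 in the frame of crate_in between -0.08 and 0.08 m and y of gold2 in the frame of crate_in between -0.095 and 0.095 m and linear speed of each of plain0, plain1, plain2, plain3, gold0, gold1, gold2 below 0.03 m/s and angle between the x axis of knob and the x axis of mark, either way round below 0.087 rad and velocity of joint damper between -0.05 and 0.05 rad/s); the robot touches nothing.
It fails at once if the blue pot is knocked over (angle between pot's own z axis and vertical above 0.6 rad).
Of plain0, plain1, plain2, plain3 only 3 to 4 are there at a start; the rules pass over those that are not, and their reading is None.
Of gold0, gold1, gold2 only 1 to 2 are there at a start; the rules pass over those that are not, and their reading is None.
At some moment in a run one of plain0, plain1, plain2, plain3 may be knocked a few centimetres aside while the robot is not near it.
Once in a run the grip may slacken for a moment while it holds something.
It also fails if it takes over 210 s, if anything falls off the work surface, if the arm or the gripper's body presses on something with over 40 N, if the wrist force passes 120 N, or if a joint passes its speed limit or range.

ROBOT

A 6-joint arm with a two-finger parallel gripper is mounted at the origin on the work surface. World frame = base frame: x ahead of the robot, y to its left, z up, the work surface at z = 0. Lengths are in m, angles in rad, forces in N, time in s.
With the tool pointing down it reaches from about 0.4 to 0.825 m from the base axis. Payload 7 kg.
Tool frame: the origin (TCP) lies midway between the tips of the shut fingers; the grasp point (between the pads) lies 19 mm behind it; z points along the fingers, y is the direction in which the jaws open and shut (so a half turn about z gives the same grasp; the last joint's range is limited). The gripper opens to 88 mm and grips with 3 to 60 N. Pads are 19 mm wide; open, the fingers measure 130 mm over their backs; the gripper's body (78 mm by 193 mm) begins 47 mm behind the grasp point.
Start: joints at [-0.866, 0.359, 0.012, 0, -1.224, -0.288], TCP at [0.273, -0.617, 0.189] pointing down, gripper open.
Joint ranges: [-3.07, 3.07], [-1.43, 2.12], [-1.02, 1.25], [-3.03, 1.67], [-3.05, -0], [-3.03, 3.03]. Speed limits (rad/s): [2.39, 2.39, 3.01, 3.14, 3.14, 3.14].

INTERFACE

Orientations are given as a unit quaternion [w, x, y, z].
In Python, from workcell import observe, optics, sign_off gives the robot as it stands.
- The arm moves only by the tool arm_command, never from a script. Its arguments are lists of equal length, an entry for each row: "fingers": the closure in counts, from 0 (fully open) to 255 (shut); "offset": the shift along the tool's x, y, z in m, a list of three; "turn": the turn, a rotation vector about the tool's x, y, z in rad, a list of three. A call has exactly 5 rows; each row shifts and turns the pose as measured when the row begins, along the tool's axes as they then stand; what a row does not reach is not made up. A row lasts 1/8 s, in which the tool goes at most 62.5 mm and 10.7 degrees, less where a joint would pass 70% of its speed; a pose out of reach is approached as far as the arm can. A call is refused whole if a number of a shift passes 0.0625 or a number of a turn 0.188, either way. A call with a gripper value outside its range is refused whole. The fingers move at their own pace and stop on an object; the grip force is fixed at half the most. Time passes only in rows, so rows that do not move let the fingers close, or fill a call up. It gives the time, the measured TCP pose, the force and the opening at its end, in the units of the state.
- observe(): the state, without advancing time (a new reading comes with each control period).
- optics.grab_frame(name): name is "side" or "top" or "wrist"; returns the picture (420x560x3 uint8, red, green, blue); there is no depth.
- optics.camera_params(name): a dict with "mtx" (3x3 intrinsics, pixels), "k1" (the pictures are not rectified: a ray, as slopes to the right and down, at radius r is drawn at 1 + k1 r^2 times it, then the intrinsics apply), "rvec" (rotation vector, rad) and "tvec" (3), from world to camera coordinates, as OpenCV has them; the wrist camera has in their place "mount" (4x4, takes a point from camera to tool coordinates, whose origin is the TCP and whose axes are the flange's). Camera axes: x right, y down, z forward; pixel columns grow to the right and rows downward; lengths in m; the calibration is good to about 2 mm. A picture is of the moment at which its call begins: read the wrist's pose just before it. camera_params takes no time and is no camera call.
- sign_off(): hands the job in, once; it reports no verdict.
Trained networks look in the newest picture that a camera, given by its name, has taken for a name from the list of things; names that differ only in an ending like _2 or _b are one class to them, and where a whole thing is asked for, a point or a joint stands for the part that bears it (a point fixed in the world has none). Each returns a list of dicts, best first, with "score" (0 to 1); they miss things now and then, are a little off and sometimes report something else, mostly with a low value. They report only what shows in the picture. A call takes as long as a camera call. They do not tell look-alikes from the thing itself.
- optics.look_for(camera, target): "rect" ([centre column, centre row, width, height] in pixels, round what is visible of it).
- optics.tip_of(camera, target): "location" ([column, row] in pixels: a listed point, or the origin of a listed thing).
The state is a dict: "t": time; "joint_pos": joint angles; "qvel": joint speeds; "tau": joint torques, N m; "tool_pos": TCP position; "orientation": TCP orientation; "wrist_force": force on the tool from outside, world axes, zero at the start; "ft_torque": the same for the moment, N m; "grip_width": finger opening in m.
Only numpy, scipy, OpenCV 4.12 (cv2) and the standard library are available. Lean on these libraries where they do the work, as an engineer would, in place of code of your own. Each camera call takes 0.05 s, during which the arm holds its last target.

## Working session

There is one attempt and no reset: what is moved stays moved. The work goes in short steps, Python scripts to look and compute and a tool call to move; the robot and the scene stay as the last step left them, time stands still between calls to the robot, and variables do not carry over. Pictures are saved under pics/ and viewed, and the job is handed in when it is done.

Besides the shell and the picture viewer there is one more tool, called after "Emit:" as name(argument=value, ...) on one line, values as JSON. arm_command: Moves the arm, as the interface text tells. Its arguments: {"type":"object","properties":{"fingers":{"type":"array"},"offset":{"type":"array"},"turn":{"type":"array"}},"required":["fingers","offset","turn"]}

```bash
ls; mkdir -p pics; cat > h.py <<'E'
import numpy as np, cv2, json
from workcell import observe, optics, sign_off
from scipy.spatial.transform import Rotation as R
def Rt(s=None):
    s=s or observe(); q=s['orientation']; return R.from_quat([q[1],q[2],q[3],q[0]]).as_matrix(), np.array(s['tool_pos'])
def cam(name,s=None):
    p=optics.camera_params(name); K=np.array(p['mtx']); k1=p['k1']
    if 'mount' in p:
        M=np.array(p['mount']); r,t=Rt(s); Rc=r@M[:3,:3]; c=r@M[:3,3]+t
    else:
        Rw=cv2.Rodrigues(np.array(p['rvec'],float))[0]; Rc=Rw.T; c=-Rc@np.array(p['tvec']).ravel()
    return K,k1,Rc,c
def ray(px,C):
    K,k1,Rc,c=C
    u=cv2.undistortPoints(np.array([[px]],float),K,np.array([k1,0,0,0,0.]))[0,0]
    return c,Rc@np.array([u[0],u[1],1])
def at_z(px,z,C):
    c,d=ray(px,C); return c+d*(z-c[2])/d[2]
def proj(P,C):
    K,k1,Rc,c=C; q=(np.asarray(P)-c)@Rc; x=q[:2]/q[2]; x=x*(1+k1*(x@x)); return (K@[x[0],x[1],1])[:2]
def grab(name,fn=None):
    im=np.asarray(optics.grab_frame(name))
    if fn: cv2.imwrite('pics/'+fn,im[:,:,::-1])
    return im
E
python3 - <<'E'
from h import *
s=observe(); print(s)
for n in ['top','side','wrist']:
    grab(n,n+'0.png'); K,k1,Rc,c=cam(n); print(n,K.round(1).tolist(),k1,c.round(3),Rc.round(2).tolist())
E
```

```text
pics
{'t': 0.0, 'joint_pos': array([-8.65927450e-01,  3.59372877e-01,  1.10604555e-02, -3.67898807e-04,
       -1.22406526e+00, -2.88126019e-01]), 'qvel': array([-1.67487696e-03,  9.53912836e-04, -3.70661544e-05, -3.48872404e-04,
        1.17081245e-03,  3.31912200e-04]), 'tau': array([ 2.88853098e-04, -5.82727432e+01,  2.93063396e+01,  6.99750647e+00,
        7.05208411e-03, -1.69954874e-04]), 'tool_pos': array([ 0.27300559, -0.61673505,  0.18802927]), 'orientation': array([-2.24567020e-04, -2.06805471e-01,  9.78381747e-01,  7.77591555e-04]), 'wrist_force': array([ 0.61582165, -0.43271567,  0.28555899]), 'ft_torque': array([-0.05051181,  0.00617874,  0.01491939]), 'grip_width': 0.08756145157715982}
top [[514.3, 0.0, 274.2], [0.0, 514.3, 205.4], [0.0, 0.0, 1.0]] -0.1879619995700691 [ 0.233 -0.03   1.489] [[-0.02, -0.99, 0.15], [-1.0, 0.02, -0.01], [0.01, -0.15, -0.99]]
side [[543.7, 0.0, 274.8], [0.0, 543.7, 205.6], [0.0, 0.0, 1.0]] -0.0981957218468463 [0.204 0.927 1.214] [[-0.97, -0.18, 0.15], [-0.24, 0.73, -0.64], [0.0, -0.66, -0.76]]
wrist [[293.3, 0.0, 276.5], [0.0, 293.3, 208.0], [0.0, 0.0, 1.0]] -0.021392361784967534 [ 0.213 -0.644  0.385] [[-0.4, 0.89, 0.23], [0.91, 0.39, 0.1], [0.0, 0.25, -0.97]]
```

View pics/top0.png

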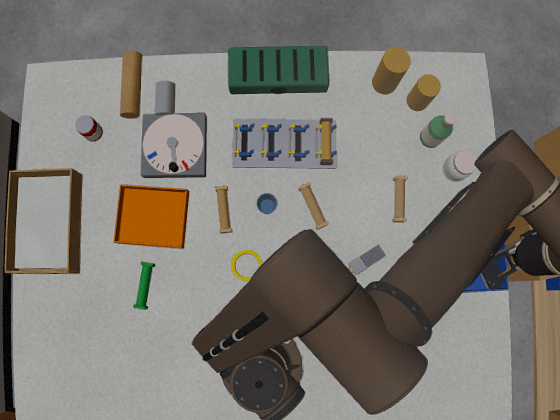

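View pics/side0.png

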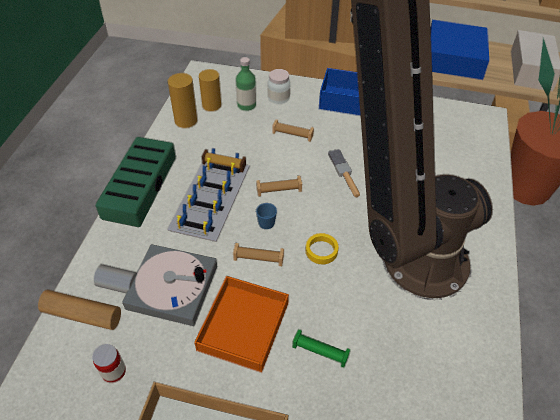

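View pics/wrist0.png

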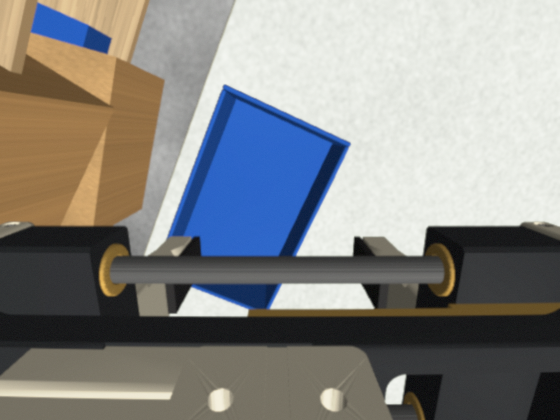

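```bash
python3 - <<'E'
from h import *
Z=dict(plain0=.018,gold0=.04,clip0=.04,clip3=.04,clip1=.04,clip2=.04,crate_in=.005,knob=.078,pivot=.078,mark=.04,pot=0,rack=0)
for n in ['top','side']:
    optics.grab_frame(n); C=cam(n)
    for k,z in Z.items():
        for d in optics.tip_of(n,k)[:5]:
            if d['score']>.2: print(n,k,round(d['score'],2),np.round(d['location'],1),at_z(d['location'],z,C).round(4))
E
```

```text
top plain0 0.91 [141.2 284.8] [0.2344 0.3406 0.018 ]
top plain0 0.68 [311.4 204.3] [ 0.4564 -0.1548  0.018 ]
top plain0 0.62 [397.2 200. ] [ 0.4632 -0.4083  0.018 ]
top plain0 0.62 [223.3 209. ] [0.4488 0.1006 0.018 ]
top gold0 0.86 [327.5 140.6] [ 0.6402 -0.2072  0.04  ]
top clip0 0.96 [295.9 140.6] [ 0.642  -0.1147  0.04  ]
top clip0 0.96 [242.5 138.3] [0.6526 0.0409 0.04  ]
top clip0 0.85 [271.9 141. ] [ 0.6423 -0.0447  0.04  ]
top clip0 0.66 [327.7 135.9] [ 0.6545 -0.2084  0.04  ]
top clip3 0.96 [295.9 140.6] [ 0.642  -0.1147  0.04  ]
top clip3 0.96 [242.5 138.3] [0.6526 0.0409 0.04  ]
top clip3 0.85 [271.9 141. ] [ 0.6423 -0.0447  0.04  ]
top clip3 0.66 [327.7 135.9] [ 0.6545 -0.2084  0.04  ]
top clip1 0.96 [295.9 140.6] [ 0.642  -0.1147  0.04  ]
top clip1 0.96 [242.5 138.3] [0.6526 0.0409 0.04  ]
top clip1 0.85 [271.9 141. ] [ 0.6423 -0.0447  0.04  ]
top clip1 0.66 [327.7 135.9] [ 0.6545 -0.2084  0.04  ]
top clip2 0.96 [295.9 140.6] [ 0.642  -0.1147  0.04  ]
top clip2 0.96 [242.5 138.3] [0.6526 0.0409 0.04  ]
top clip2 0.85 [271.9 141. ] [ 0.6423 -0.0447  0.04  ]
top clip2 0.66
[... 1400 characters left out ...]
ide clip1 0.56 [193.6 218.1] [0.653  0.0368 0.04  ]
side clip2 0.94 [215.1 177.8] [ 0.6423 -0.1271  0.04  ]
side clip2 0.93 [221.  159.8] [ 0.6483 -0.205   0.04  ]
side clip2 0.91 [200.9 197. ] [ 0.6587 -0.0436  0.04  ]
side clip2 0.56 [193.6 218.1] [0.653  0.0368 0.04  ]
side crate_in 0.72 [241.5 324.1] [0.4377 0.3063 0.005 ]
side knob 0.64 [197.3 275.1] [0.5684 0.2387 0.078 ]
side pivot 0.65 [168.7 269.7] [0.6438 0.2409 0.078 ]
side mark 0.49 [242.8 324. ] [0.4279 0.3233 0.04  ]
side pot 0.61 [269.6 222.8] [ 0.4497 -0.0293  0.    ]
side pot 0.55 [244.1 325. ] [0.4317 0.3046 0.    ]
side rack 0.94 [213.8 196.4] [ 0.6372 -0.0883  0.    ]
side rack 0.37 [223.5 157.2] [ 0.6592 -0.2569  0.    ]
```

```bash
python3 - <<'E'
from h import *
im=cv2.imread('pics/top0.png')
a=cv2.resize(im[90:190,130:350],None,fx=3.6,fy=3.6,interpolation=cv2.INTER_CUBIC); cv2.imwrite('pics/c1.png',a)
im=cv2.imread('pics/side0.png')
a=cv2.resize(im[130:330,110:300],None,fx=3,fy=3,interpolation=cv2.INTER_CUBIC); cv2.imwrite('pics/c2.png',a)
E
```

```text
(no output)
```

View pics/c1.png

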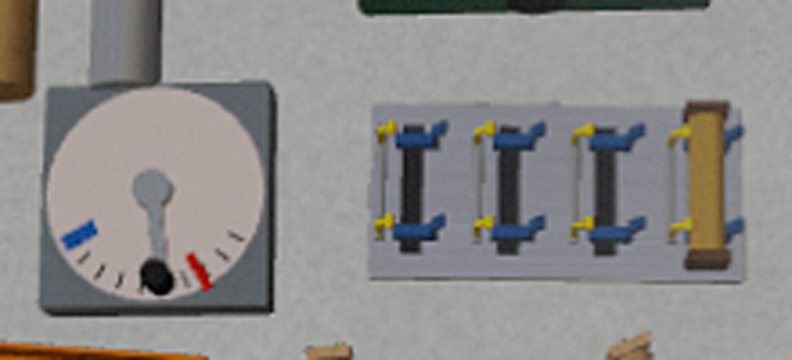

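View pics/c2.png

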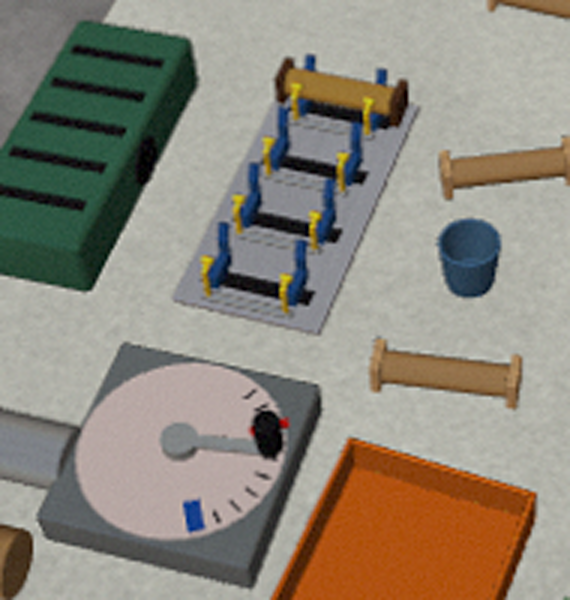

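```bash
cat >> h.py <<'E'
def Rdown(yaw):  # yaw = angle of tool y axis in world (deg); tool z down
    a=np.radians(yaw); y=np.array([np.cos(a),np.sin(a),0]); z=np.array([0,0,-1.]); return np.column_stack([np.cross(y,z),y,z])
def plan(tgt,yaw=90,rows=None,step=.06):
    s=observe(); r,p=Rt(s); tgt=np.array(tgt,float); d=tgt-p
    Rt_=Rdown(yaw); w=R.from_matrix(r.T@Rt_).as_rotvec()
    n=rows or int(max(np.ceil(np.linalg.norm(d)/step),np.ceil(np.linalg.norm(w)/.17),1))
    off=[];turn=[]
    rr=r.copy()
    for i in range(n):
        off.append((rr.T@(d/n)).round(4).tolist()); turn.append((w/n).round(4).tolist()); rr=rr@R.from_rotvec(w/n).as_matrix()
    print('t',round(s['t'],2),'p',p.round(4),'yaw',round(np.degrees(np.arctan2(r[1,1],r[0,1])),1),'tilt',np.degrees(np.arccos(-r[2,2])).round(2),'w',round(s['grip_width'],4),'F',np.round(s['wrist_force'],1),'n',n)
    for o,t in zip(off,turn): print(o,t)
E
python3 -c "
from h import *
plan([.57,.241,.15])"
```

```text
t 1.45 p [ 0.2732 -0.6172  0.189 ] yaw 113.9 tilt 0.0 w 0.0876 F [0.1 0.3 0.7] n 16
[-0.0387, 0.0415, 0.0024] [-0.0, 0.0, 0.0261]
[-0.0376, 0.0425, 0.0024] [-0.0, 0.0, 0.0261]
[-0.0365, 0.0435, 0.0024] [-0.0, 0.0, 0.0261]
[-0.0353, 0.0444, 0.0024] [-0.0, 0.0, 0.0261]
[-0.0341, 0.0453, 0.0024] [-0.0, 0.0, 0.0261]
[-0.033, 0.0462, 0.0024] [-0.0, 0.0, 0.0261]
[-0.0317, 0.0471, 0.0024] [-0.0, 0.0, 0.0261]
[-0.0305, 0.0479, 0.0024] [-0.0, 0.0, 0.0261]
[-0.0292, 0.0486, 0.0024] [-0.0, 0.0, 0.0261]
[-0.028, 0.0494, 0.0024] [-0.0, 0.0, 0.0261]
[-0.0267, 0.0501, 0.0024] [-0.0, 0.0, 0.0261]
[-0.0254, 0.0508, 0.0024] [-0.0, 0.0, 0.0261]
[-0.024, 0.0514, 0.0024] [-0.0, 0.0, 0.0261]
[-0.0227, 0.052, 0.0024] [-0.0, 0.0, 0.0261]
[-0.0213, 0.0526, 0.0024] [-0.0, 0.0, 0.0261]
[-0.0199, 0.0531, 0.0024] [-0.0, 0.0, 0.0261]
```

Emit:
arm_command(fingers=[0,0,0,0,0], offset=[[-0.0387,0.0415,0],[-0.038,0.0425,0],[-0.0365,0.0435,0],[-0.035,0.044,0],[-0.034,0.045,0]], turn=[[0,0,0.026],[0,0,0.026],[0,0,0.026],[0,0,0.026],[0,0,0.026]])

```text
t: 2.08
tool_pos: [0.368, -0.3461, 0.1874]
orientation: [-0.0, -0.138, 0.99, 0.0]
wrist_force: [0.6, 0.2, -0.0]
grip_width: 0.0874
```

Emit:
arm_command(fingers=[0,0,0,0,0], offset=[[-0.033,0.046,0],[-0.032,0.047,0],[-0.0305,0.048,0],[-0.029,0.0485,0],[-0.028,0.049,0]], turn=[[0,0,0.026],[0,0,0.026],[0,0,0.026],[0,0,0.026],[0,0,0.026]])

```text
t: 2.7
tool_pos: [0.4664, -0.0706, 0.1898]
orientation: [0.003, -0.071, 0.997, -0.0]
wrist_force: [1.6, -0.1, 0.6]
grip_width: 0.0876
```

Emit:
arm_command(fingers=[0,0,0,0,0], offset=[[-0.027,0.05,0],[-0.025,0.051,0],[-0.024,0.051,0],[-0.0225,0.052,0],[-0.02,0.052,0]], turn=[[0,0,0.026],[0,0,0.026],[0,0,0.026],[0,0,0.026],[0,0,0.026]])

```text
t: 3.32
tool_pos: [0.5638, 0.2055, 0.1929]
orientation: [0.005, -0.005, 1.0, 0.001]
wrist_force: [0.8, -1.2, -0.1]
grip_width: 0.0878
```

```bash
python3 - <<'E'
from h import *
plan([.57,.241,.12])
grab('top','top1.png');grab('wrist','wrist1.png')
C=cam('wrist')
for n in ['knob','pivot','mark']:
  for d in optics.tip_of('wrist',n)[:2]: print(n,round(d['score'],2),d['location'],at_z(d['location'],.078 if n!='mark' else .041,C).round(4))
E
```

```text
t 3.33 p [0.5638 0.2055 0.1929] yaw 90.6 tilt 0.59 w 0.0878 F [ 0.8 -1.2 -0.1] n 2
[-0.0029, 0.0177, 0.0365] [0.0007, 0.0051, 0.0052]
[-0.003, 0.0177, 0.0365] [0.0007, 0.0051, 0.0052]
knob 0.98 [299.1, 194.0] [0.5636 0.2324 0.078 ]
pivot 0.73 [304.5, 265.1] [0.6474 0.2414 0.078 ]
mark 0.8 [272.1, 196.7] [0.5754 0.2028 0.041 ]
```

View pics/top1.png

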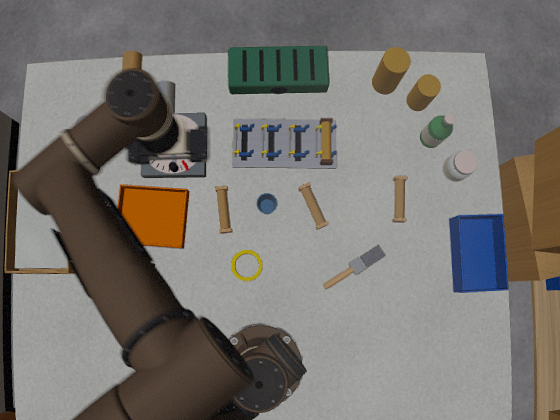

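View pics/wrist1.png

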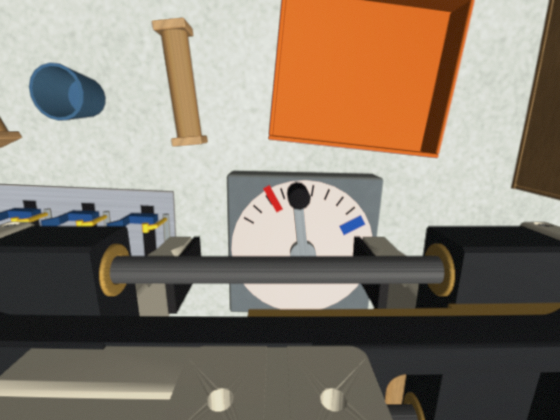

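```bash
python3 -c "
from h import *
plan([.567,.237,.066])"
```

```text
t 3.58 p [0.563  0.2035 0.1922] yaw 90.7 tilt 0.51 w 0.0875 F [-0.4 -1.2 -0.8] n 3
[-0.0011, 0.0111, 0.0421] [0.0002, 0.0029, 0.0039]
[-0.0012, 0.0111, 0.0421] [0.0002, 0.0029, 0.0039]
[-0.0012, 0.0111, 0.0421] [0.0002, 0.0029, 0.0039]
```

Emit:
arm_command(fingers=[0,0,0,0,0], offset=[[-0.0015,0.0165,0.02],[-0.0015,0.0165,0.03],[-0.0005,0,0.04],[0,0,0.034],[0,0,0]], turn=[[0,0.005,0.005],[0,0.004,0.004],[0,0,0.002],[0,0,0],[0,0,0]])

```text
t: 4.2
tool_pos: [0.5659, 0.2346, 0.0642]
orientation: [0.0, 0.003, 1.0, 0.001]
wrist_force: [-0.1, 0.4, 0.7]
grip_width: 0.0878
```

Emit:
arm_command(fingers=[120,200,255,255,255], offset=[[0,0,0],[0,0,0],[0,0,0],[0,0,0],[0,0,0]], turn=[[0,0,0],[0,0,0],[0,0,0],[0,0,0],[0,0,0]])

```text
t: 4.82
tool_pos: [0.5683, 0.2357, 0.0694]
orientation: [0.003, 0.003, 1.0, 0.003]
wrist_force: [0.3, 0.9, 0.5]
grip_width: 0.0433
```

```bash
python3 -c "
from h import *
plan([.567,.237,.066])
C=cam('wrist');im=grab('wrist','wrist2.png')
"
```

```text
t 4.83 p [0.5683 0.2357 0.0694] yaw 89.7 tilt 0.51 w 0.0433 F [0.3 0.9 0.5] n 1
[0.0013, 0.0013, 0.0034] [0.0064, 0.0061, -0.0061]
```

View pics/wrist2.png

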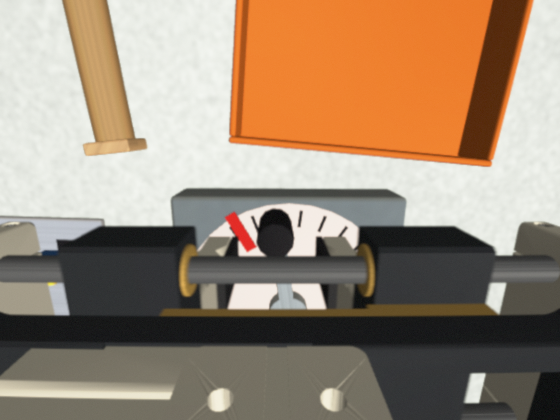

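Emit:
arm_command(fingers=[255,255,255,255,255], offset=[[0,0,0.003],[0,0,0],[0,0,0],[0,0,0],[0,0,0]], turn=[[0,0,0],[0,0,0],[0,0,0],[0,0,0],[0,0,0]])

```text
t: 5.5
tool_pos: [0.5682, 0.2356, 0.0658]
orientation: [0.003, 0.003, 1.0, 0.003]
wrist_force: [0.2, 0.0, 0.2]
grip_width: 0.0003
```

```bash
python3 -c "
from h import *
plan([.603,.309,.066])
C=cam('wrist');im=grab('wrist','wrist3.png')
"
```

```text
t 5.5 p [0.5682 0.2356 0.0658] yaw 89.7 tilt 0.47 w 0.0003 F [0.2 0.  0.2] n 2
[-0.0172, 0.0368, 0.0002] [0.003, 0.0028, -0.003]
[-0.0173, 0.0368, 0.0001] [0.003, 0.0028, -0.003]
```

View pics/wrist3.png

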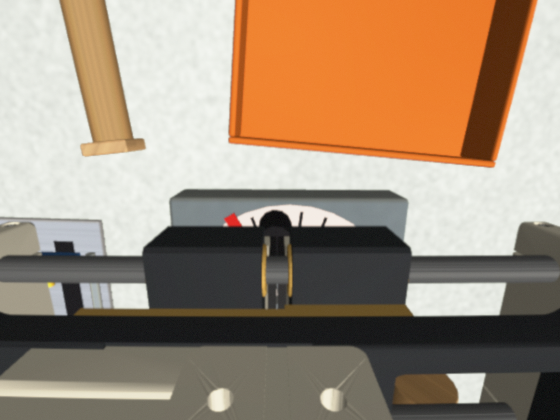

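```bash
python3 - <<'E'
from h import *
C=cam('wrist')
for px in [(275,212),(275,222)]:
  for z in (.096,.085): print(px,z,at_z(px,z,C).round(4))
print(proj([.5682,.2356,.0658],C),proj([.5682,.2356,.0848],C), C[3], C[2].round(3).tolist())
C=cam('side');grab('side','side1.png')
for z in (.078,.04):
  for n in ['knob','pivot','mark']:
    for d in optics.tip_of('side',n)[:2]: print(n,round(d['score'],2),d['location'],at_z(d['location'],z,C).round(4))
print(proj([.5682,.2356,.0848],C))
E
python3 -c "
import cv2
im=cv2.imread('pics/side1.png'); cv2.imwrite('pics/s1c.png',cv2.resize(im[210:350,110:300],None,fx=4,fy=4,interpolation=2))"
```

```text
(275, 212) 0.096 [0.547  0.2346 0.096 ]
(275, 212) 0.085 [0.55   0.2346 0.085 ]
(275, 222) 0.096 [0.5531 0.2346 0.096 ]
(275, 222) 0.085 [0.5566 0.2346 0.085 ]
[276.59046178 229.49284547] [276.76074879 239.14039261] [0.50073205 0.23487977 0.26181606] [[0.006, 0.967, 0.256], [1.0, -0.007, 0.004], [0.006, 0.256, -0.967]]
knob 0.47 [199.5, 277.8] [0.5604 0.245  0.078 ]
pivot 0.58 [165.0, 269.4] [0.6533 0.2423 0.078 ]
knob 0.47 [199.5, 277.8] [0.5723 0.2222 0.04  ]
pivot 0.58 [165.0, 269.4] [0.6683 0.2194 0.04  ]
[197.47201656 272.58224975]
```

View pics/s1c.png

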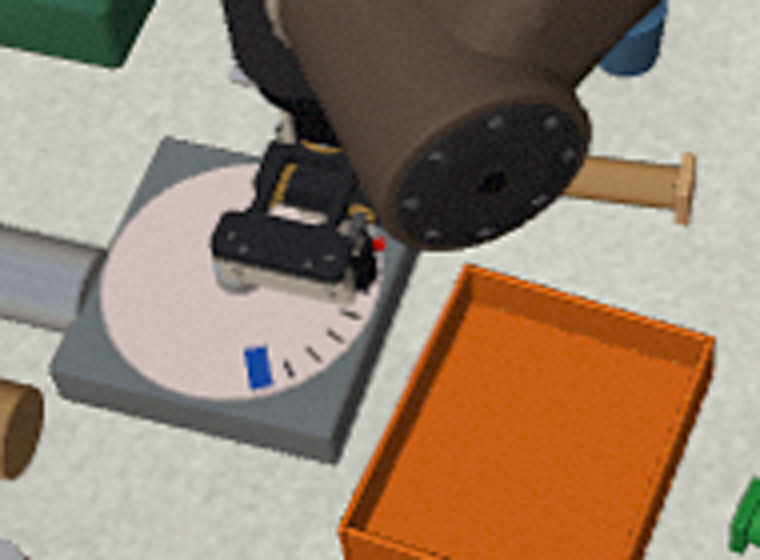

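```bash
python3 - <<'E'
from h import *
C=cam('wrist')
im=cv2.imread('pics/wrist3.png')
def circ(im,c,r,col):
    pts=[]
    for a in np.linspace(0,2*np.pi,40): pts.append(proj(np.array(c)+[r*np.cos(a),r*np.sin(a),0],C)*4)
    cv2.polylines(im,[np.round(pts).astype(int)],True,col,1)
a=cv2.resize(im,None,fx=4,fy=4,interpolation=cv2.INTER_CUBIC)
circ(a,[.568,.236,.096],.012,(0,255,0)); circ(a,[.547,.236,.096],.012,(0,0,255))
cv2.imwrite('pics/c3.png',a[170*4:310*4,190*4:380*4])
im=cv2.imread('pics/wrist2.png')
s=observe(); s['tool_pos']=s['tool_pos']+[0.0001,0.0001,.0036]; C=cam('wrist',s)
a=cv2.resize(im,None,fx=4,fy=4,interpolation=cv2.INTER_CUBIC)
circ(a,[.568,.236,.096],.012,(0,255,0)); circ(a,[.547,.236,.096],.012,(0,0,255))
cv2.imwrite('pics/c4.png',a[170*4:310*4,190*4:380*4])
E
```

```text
(no output)
```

View pics/c3.png

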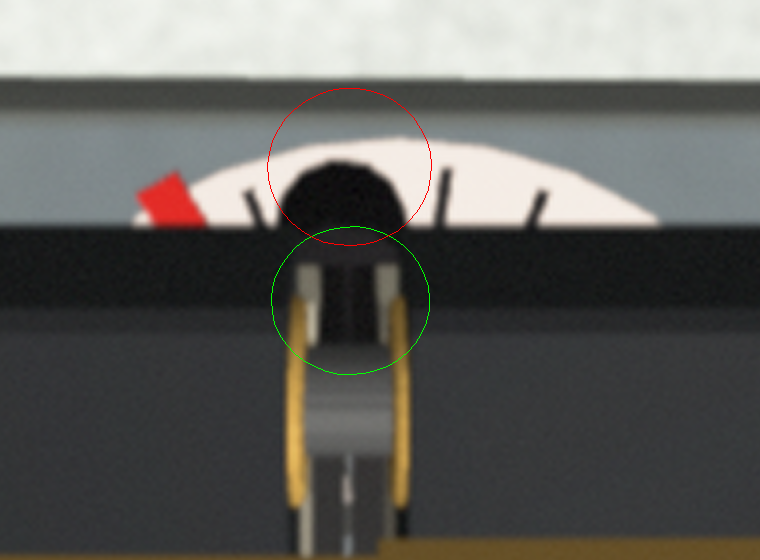

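View pics/c4.png

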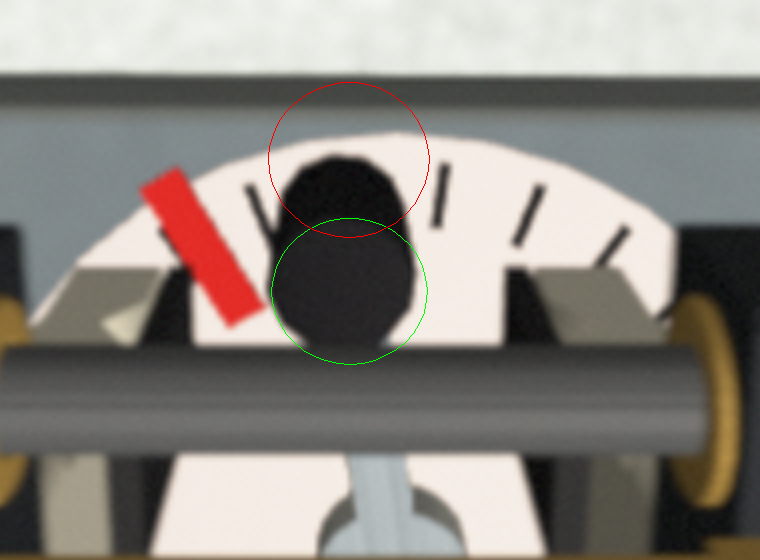

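Emit:
arm_command(fingers=[255,255,255,255,255], offset=[[0,0.008,0],[0,0.008,0],[0,0,0],[0,0,0],[0,0,0]], turn=[[0,0,0],[0,0,0],[0,0,0],[0,0,0],[0,0,0]])

```text
t: 6.52
tool_pos: [0.5683, 0.2532, 0.0659]
orientation: [0.003, 0.003, 1.0, 0.003]
wrist_force: [0.6, 0.2, 0.4]
grip_width: 0.0008
```

```bash
python3 -c "
from h import *
plan([.603,.309,.066])
im=grab('wrist')[:,:,::-1]
cv2.imwrite('pics/c5.png',cv2.resize(im[160:320,180:380],None,fx=3.5,fy=3.5,interpolation=2))
im=grab('side')[:,:,::-1]
cv2.imwrite('pics/c6.png',cv2.resize(im[210:350,110:300],None,fx=4,fy=4,interpolation=2))
"
```

```text
t 6.53 p [0.5683 0.2532 0.0659] yaw 89.7 tilt 0.48 w 0.0008 F [0.6 0.2 0.4] n 2
[-0.0172, 0.028, 0.0002] [0.003, 0.0029, -0.0028]
[-0.0173, 0.028, 0.0001] [0.003, 0.0029, -0.0028]
```

View pics/c5.png

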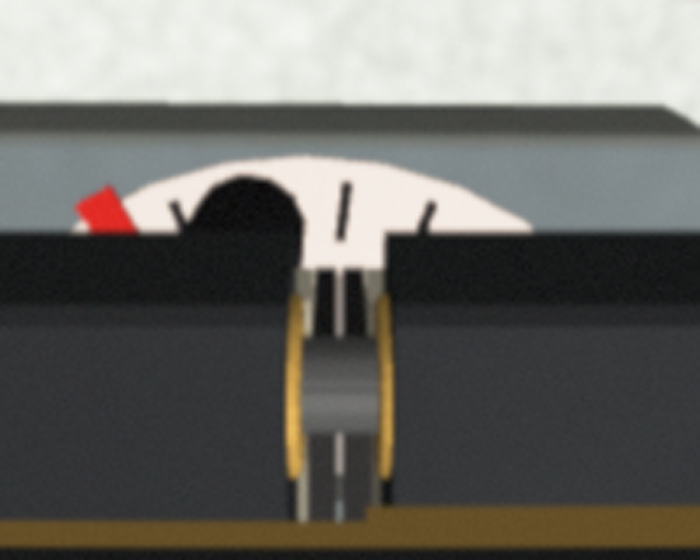

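View pics/c6.png

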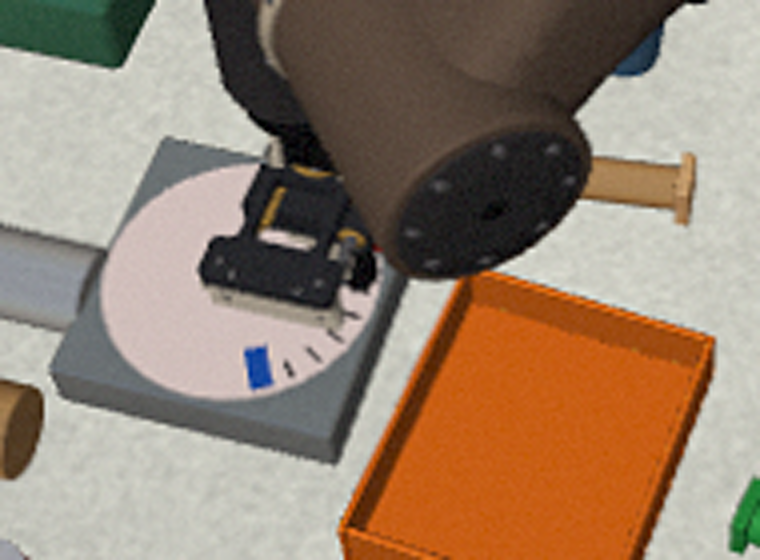

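```bash
python3 - <<'E'
from h import *
s=observe(); r,p=Rt(s)
for n in ['side','wrist','top']:
    C=cam(n); im=grab(n)[:,:,::-1].copy(); f=4
    a=cv2.resize(im,None,fx=f,fy=f,interpolation=cv2.INTER_CUBIC)
    def L(A,B,col):
        q=[proj(p+r@np.array(x),C)*f for x in (A,B)]; cv2.line(a,*[tuple(np.round(v).astype(int).tolist()) for v in q],col,2)
    L([0,0,0],[0,0,-.066],(0,255,0)); L([-.0095,0,0],[.0095,0,0],(0,0,255)); L([0,-.02,-.019],[0,.02,-.019],(255,0,0)); L([-.039,0,-.066],[.039,0,-.066],(255,0,255))
    c=proj(p,C)*f; x0=int(max(c[0]-380,0)); y0=int(max(0,c[1]-280)); cv2.imwrite(f'pics/d_{n}.png',a[y0:y0+560,x0:x0+760]); print(n,x0/f,y0/f)
E
```

```text
side 100.75 212.25
wrist 181.5 159.25
top 73.25 96.25
```

View pics/d_side.png

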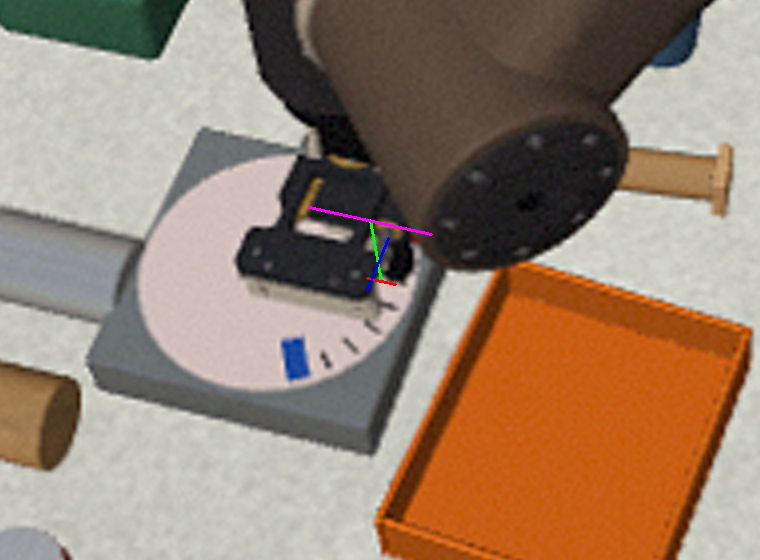

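View pics/d_wrist.png

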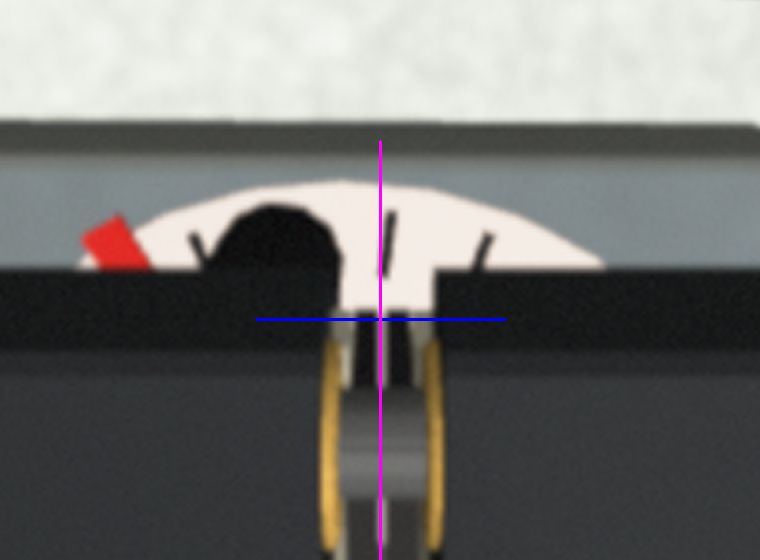

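View pics/d_top.png

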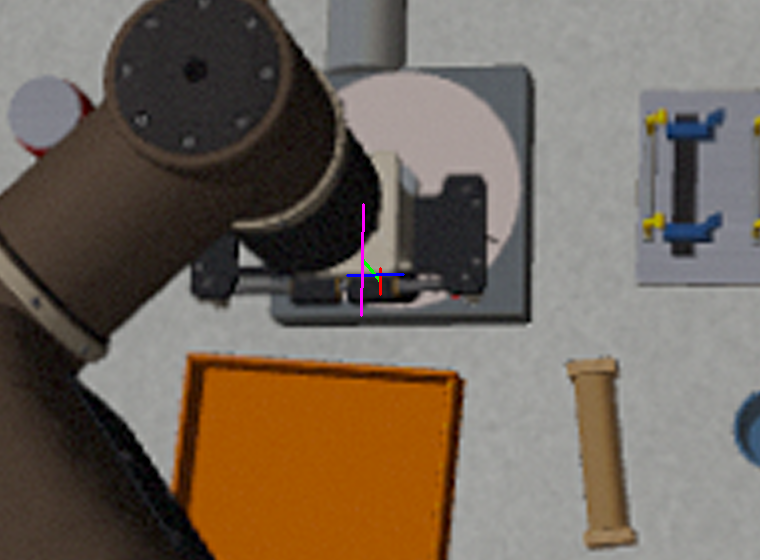

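```bash
python3 - <<'E'
from h import *
C=cam('wrist')
print(at_z((250,210.5),.056,C),at_z((250,210.5),.078,C))
s=observe(); s['tool_pos']=np.array([.5683,.2357,.0694]); C=cam('wrist',s)
print(at_z((275,208.8),.056,C), at_z((275,238.7),.096,C))
# finger front at rows 237
print([at_z((225,237),z,C).round(3) for z in (.07,.08,.09,.1)])
E
for i in 2; do python3 -c "
import cv2
im=cv2.imread('pics/wrist2.png'); cv2.imwrite('pics/c7.png',cv2.resize(im[190:310,180:380],None,fx=4,fy=4,interpolation=2))"; done
```

```text
[0.55703661 0.23382953 0.056     ] [0.55103404 0.23580191 0.078     ]
[0.55677152 0.23468709 0.056     ] [0.56509569 0.23460116 0.096     ]
[array([0.573, 0.199, 0.07 ]), array([0.57 , 0.201, 0.08 ]), array([0.566, 0.203, 0.09 ]), array([0.562, 0.205, 0.1  ])]
```

View pics/c7.png

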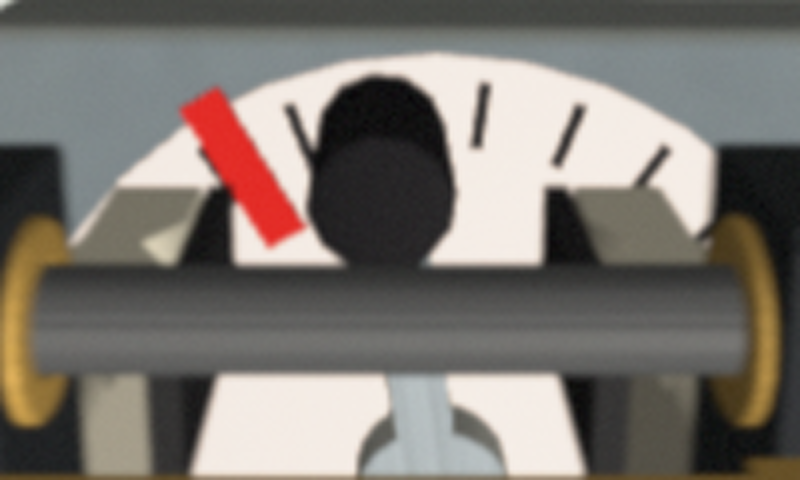

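```bash
python3 - <<'E'
from h import *
p=np.array([.5683,.2532,.0659]); o=np.array([100.75,212.25])
C=cam('side')
for x in(-.039,.039):
  for z in (.066,.1): print('side',x,z,((proj(p+[x,.0965,z],C)-o)*4).round(0))
C=cam('wrist');o=np.array([181.5,159.25])
for x in (-.0095,0,.0095):
  for z in (0,.019,.04): print('w',x,z,((proj(p+[x,-.012,z],C)-o)*4).round(0))
print(optics.camera_params('wrist')['mount'])
E
```

```text
side -0.039 0.066 [378. 370.]
side -0.039 0.1 [371. 339.]
side 0.039 0.066 [250. 342.]
side 0.039 0.1 [241. 310.]
w -0.0095 0 [312. 229.]
w -0.0095 0.019 [306. 263.]
w -0.0095 0.04 [298. 310.]
w 0 0 [313. 281.]
w 0 0.019 [307. 320.]
w 0 0.04 [299. 372.]
w 0.0095 0 [314. 332.]
w 0.0095 0.019 [309. 375.]
w 0.0095 0.04 [301. 433.]
[[-1.59476988e-04 -9.68234826e-01 -2.50042588e-01  6.63417596e-02]
 [ 9.99999916e-01 -5.99453328e-05 -4.05674156e-04  6.02374589e-05]
 [ 3.77798959e-04 -2.50042632e-01  9.68234754e-01 -1.96355568e-01]
 [ 0.00000000e+00  0.00000000e+00  0.00000000e+00  1.00000000e+00]]
```

Emit:
arm_command(fingers=[60,60,60,60,60], offset=[[0,-0.008,-0.01],[0,-0.008,0],[0,0,0],[0,0,0],[0,0,0]], turn=[[0,0,0],[0,0,0],[0,0,0],[0,0,0],[0,0,0]])

```text
t: 7.4
tool_pos: [0.5684, 0.2354, 0.077]
orientation: [0.003, 0.003, 1.0, 0.003]
wrist_force: [-0.8, -0.1, -1.0]
grip_width: 0.045
```

Emit:
arm_command(fingers=[60,60,60,60,60], offset=[[0,0,0],[0,0,0],[0,0,0],[0,0,0],[0,0,0]], turn=[[0,0,0],[0,0,0],[0,0,0],[0,0,0],[0,0,0]])

```text
t: 8.02
tool_pos: [0.5682, 0.2357, 0.0766]
orientation: [0.003, 0.003, 1.0, 0.003]
wrist_force: [0.1, 0.1, 1.5]
grip_width: 0.0667
```

```bash
python3 - <<'E'
from h import *
plan([.568,.2355,.06])
s=observe();r,p=Rt(s)
im=grab('side')[:,:,::-1]; C=cam('side')
a=cv2.resize(im,None,fx=4,fy=4,interpolation=cv2.INTER_CUBIC)
c=proj(p,C)*4;cv2.circle(a,tuple(c.astype(int).tolist()),4,(0,255,0),-1)
x0=int(c[0]-380);y0=int(c[1]-300);cv2.imwrite('pics/e1.png',a[y0:y0+560,x0:x0+760])
im=grab('wrist','e2.png')
E
```

```text
t 8.03 p [0.5682 0.2357 0.0766] yaw 89.7 tilt 0.49 w 0.0667 F [0.1 0.1 1.5] n 1
[0.0003, -0.0003, 0.0166] [0.0061, 0.0059, -0.0059]
```

View pics/e1.png

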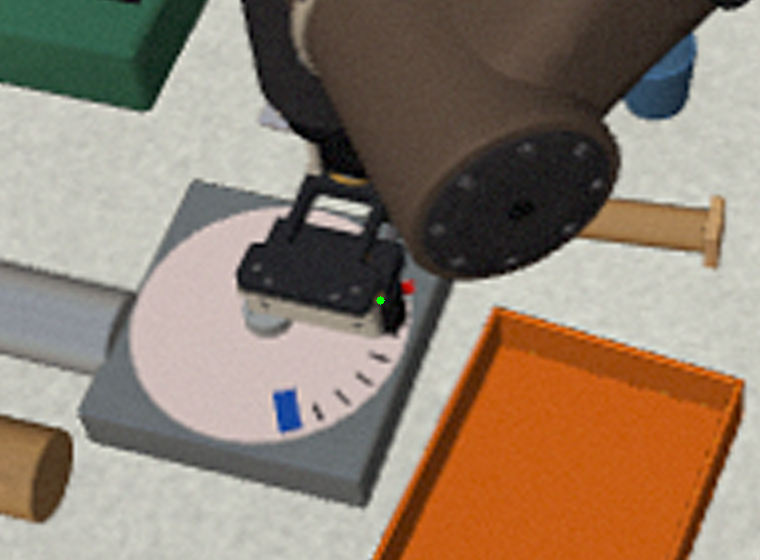

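View pics/e2.png

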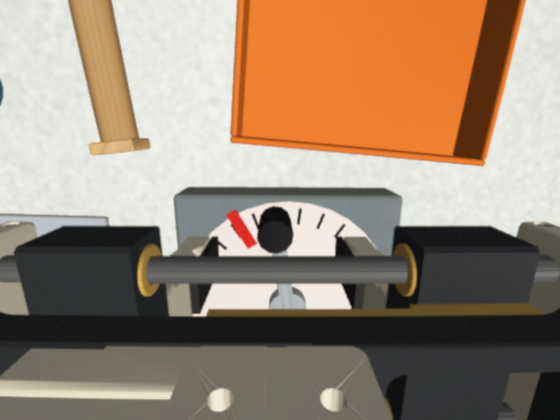

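Emit:
arm_command(fingers=[60,60,60,60,60], offset=[[0,0,0.012],[0,0,0.012],[0,0,0.005],[0,0,0],[0,0,0]], turn=[[0.003,0.003,-0.003],[0.003,0.003,-0.003],[0,0,0],[0,0,0],[0,0,0]])

```text
t: 8.75
tool_pos: [0.5678, 0.2355, 0.0446]
orientation: [-0.001, -0.0, 1.0, -0.001]
wrist_force: [-0.8, -0.8, 0.3]
grip_width: 0.0668
```

```bash
python3 - <<'E'
from h import *
plan([.568,.2355,.04])
im=grab('wrist','e3.png')
E
```

```text
t 8.75 p [0.5678 0.2355 0.0446] yaw 90.0 tilt 0.13 w 0.0668 F [-0.8 -0.8  0.3] n 1
[-0.0002, 0.0, 0.0046] [-0.0014, -0.0019, 0.0004]
```

View pics/e3.png

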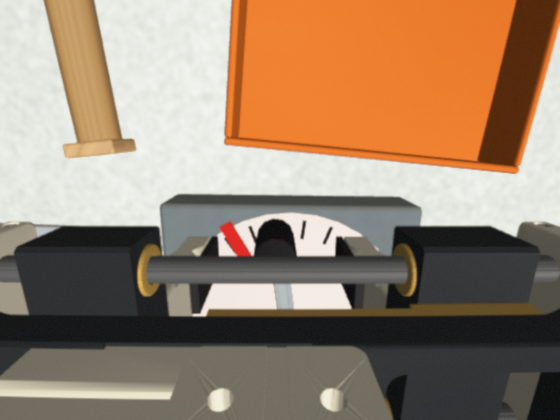

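Emit:
arm_command(fingers=[60,60,160,255,255], offset=[[0,0,0.007],[0,0,0.007],[0,0,0],[0,0,0],[0,0,0]], turn=[[0,0,0],[0,0,0],[0,0,0],[0,0,0],[0,0,0]])

```text
t: 9.43
tool_pos: [0.5681, 0.2356, 0.0302]
orientation: [-0.001, -0.0, 1.0, -0.0]
wrist_force: [-0.4, 0.4, 0.4]
grip_width: 0.0429
```

Emit:
arm_command(fingers=[255,255,255,255,255], offset=[[0,0,0],[0,0,0],[0,0,0],[0,0,0],[0,0,0]], turn=[[0,0,0],[0,0,0],[0,0,0],[0,0,0],[0,0,0]])

```text
t: 10.05
tool_pos: [0.5679, 0.2354, 0.0304]
orientation: [-0.001, -0.0, 1.0, -0.0]
wrist_force: [-0.1, -0.3, -0.2]
grip_width: 0.023
```

Emit:
arm_command(fingers=[255,255,255,255,255], offset=[[-0.0005,0.0175,0],[-0.004,0.0165,0],[-0.0075,0.015,0],[-0.0105,0.013,0],[0,0,0]], turn=[[0,0,0],[0,0,0],[0,0,0],[0,0,0],[0,0,0]])

```text
t: 10.68
tool_pos: [0.5802, 0.2879, 0.0295]
orientation: [-0.01, 0.004, 1.0, -0.008]
wrist_force: [5.3, -1.9, -4.0]
grip_width: 0.0231
```

```bash
python3 - <<'E'
from h import *
plan([.597,.304,.03])
im=grab('wrist','e4.png')
E
```

```text
t 10.68 p [0.5802 0.2879 0.0295] yaw 89.6 tilt 1.54 w 0.0231 F [ 5.3 -1.9 -4. ] n 1
[-0.0167, 0.0162, -0.0011] [-0.0167, -0.0209, -0.0074]
```

View pics/e4.png

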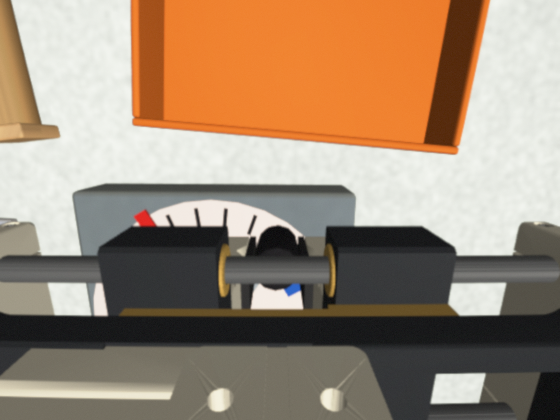

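Emit:
arm_command(fingers=[255,255,255,255,255], offset=[[-0.008,0.009,0],[-0.009,0.0075,0],[-0.0095,0.006,0],[-0.005,0.003,0],[0,0,0]], turn=[[-0.008,-0.01,-0.004],[-0.008,-0.01,-0.004],[0,0,0],[0,0,0],[0,0,0]])

```text
t: 11.35
tool_pos: [0.6027, 0.3086, 0.0292]
orientation: [-0.008, 0.002, 1.0, -0.004]
wrist_force: [-0.6, -1.4, 1.2]
grip_width: 0.0233
```

```bash
python3 - <<'E'
from h import *
plan([.603,.309,.03])
p=observe()['tool_pos']; print(np.degrees(np.arctan2(p[1]-.242,p[0]-.647)),np.hypot(p[1]-.242,p[0]-.647))
im=grab('wrist','e5.png')
E
```

```text
t 11.35 p [0.6027 0.3086 0.0292] yaw 89.8 tilt 0.98 w 0.0233 F [-0.6 -1.4  1.2] n 1
[-0.0003, 0.0003, -0.0009] [-0.0071, -0.0155, -0.0042]
123.60422737465066 0.08001966166127256
```

View pics/e5.png

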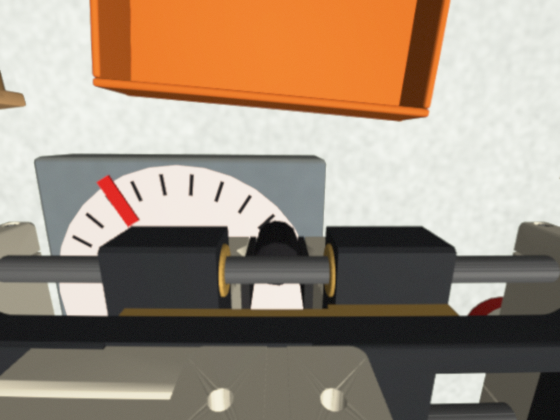

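Keep pushing along the tangent until the stop shows in the force.

Emit:
arm_command(fingers=[255,255,255,255,255], offset=[[-0.006,0.004,0],[-0.006,0.0035,0],[-0.005,0.003,0],[0,0,0],[0,0,0]], turn=[[-0.007,-0.015,-0.004],[0,0,0],[0,0,0],[0,0,0],[0,0,0]])

```text
t: 12.02
tool_pos: [0.6116, 0.3138, 0.029]
orientation: [-0.006, 0.001, 1.0, -0.004]
wrist_force: [-0.6, -1.5, 0.1]
grip_width: 0.0236
```

```bash
python3 - <<'E'
from h import *
plan([.603,.309,.03])
p=observe()['tool_pos']; print(np.degrees(np.arctan2(p[1]-.242,p[0]-.647)),np.hypot(p[1]-.242,p[0]-.647))
E
```

```text
t 12.03 p [0.6116 0.3138 0.029 ] yaw 89.9 tilt 0.86 w 0.0236 F [-0.6 -1.5  0.1] n 1
[0.0086, -0.0048, -0.0009] [-0.0077, -0.013, -0.0025]
116.24828308398627 0.08000907806259207
```

Emit:
arm_command(fingers=[255,255,255,255,255], offset=[[-0.007,0.004,0],[-0.007,0.0035,0],[-0.007,0.003,0],[-0.007,0.003,0],[0,0,0]], turn=[[0,0,0],[0,0,0],[0,0,0],[0,0,0],[0,0,0]])

```text
t: 12.65
tool_pos: [0.611, 0.3124, 0.0278]
orientation: [-0.031, 0.002, 0.999, -0.018]
wrist_force: [5.5, -2.3, -3.1]
grip_width: 0.0233
```

```bash
python3 - <<'E'
from h import *
plan([.603,.309,.03])
p=observe()['tool_pos']; print(np.degrees(np.arctan2(p[1]-.242,p[0]-.647)),np.hypot(p[1]-.242,p[0]-.647))
im=grab('wrist','e6.png')
E
```

```text
t 12.65 p [0.611  0.3124 0.0278] yaw 89.8 tilt 4.05 w 0.0233 F [ 5.5 -2.3 -3.1] n 1
[0.0081, -0.0035, -0.0015] [-0.0354, -0.0611, -0.0046]
117.10575622976707 0.07904518494486293
```

View pics/e6.png

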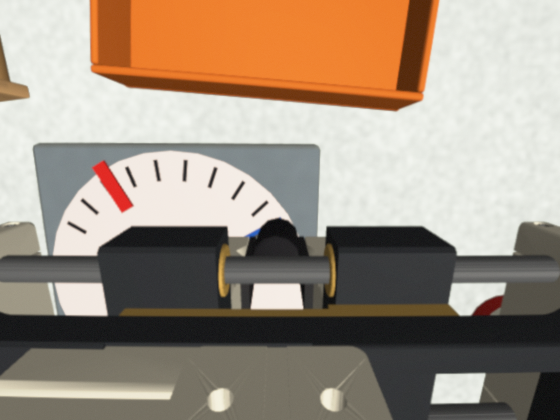

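Emit:
arm_command(fingers=[200,150,100,60,40], offset=[[0,0,0],[0,0,0],[0,0,0],[0,0,0],[0,0,0]], turn=[[0,0,0],[0,0,0],[0,0,0],[0,0,0],[0,0,0]])

```text
t: 13.32
tool_pos: [0.613, 0.3134, 0.0268]
orientation: [-0.029, 0.002, 0.999, -0.017]
wrist_force: [-0.3, 0.2, -1.3]
grip_width: 0.058
```

```bash
python3 - <<'E'
from h import *
plan([.611,.313,.16])
C=cam('top'); pv=np.array([.647,.242])
for px in [(152.2,155.3),(185.6,165.6)]:
    P=at_z(px,.041,C); print(P, np.degrees(np.arctan2(P[1]-pv[1],P[0]-pv[0]))%360)
print(at_z((130+152/3.6,90+187/3.6),.05,C))
C=cam('side')
for px in [(110+193/3,130+515/3),(242.8*0+110+283/3,130+425/3)]:
    P=at_z(px,.041,C); print(P, np.degrees(np.arctan2(P[1]-pv[1],P[0]-pv[0]))%360)
E
```

```text
t 13.32 p [0.613  0.3134 0.0268] yaw 89.8 tilt 3.87 w 0.058 F [-0.3  0.2 -1.3] n 3
[0.0033, -0.0017, -0.0443] [-0.0113, -0.0194, -0.0014]
[0.0024, -0.0012, -0.0443] [-0.0113, -0.0194, -0.0014]
[0.0015, -0.0007, -0.0444] [-0.0113, -0.0194, -0.0014]
[0.60885118 0.30616369 0.041     ] 120.73379848716581
[0.57502543 0.20712843 0.041     ] 205.85011571040872
[0.64475762 0.24555511 0.05      ]
[0.61023012 0.30538603 0.041     ] 120.11777730159783
[0.56594787 0.20174784 0.041     ] 206.409940108836
```

Emit:
arm_command(fingers=[40,40,150,255,255], offset=[[0.003,-0.0015,-0.044],[0.0025,-0.001,-0.044],[0.0015,-0.001,-0.044],[0,0,0],[0,0,0]], turn=[[-0.0115,-0.0195,-0.0015],[-0.0115,-0.0195,-0.0015],[-0.0115,-0.0195,-0.0015],[0,0,0],[0,0,0]])

```text
t: 13.95
tool_pos: [0.6112, 0.3129, 0.1615]
orientation: [0.0, -0.0, 1.0, 0.0]
wrist_force: [0.0, 0.3, -0.9]
grip_width: 0.0495
```

```bash
python3 - <<'E'
from h import *
plan([.548,-.02,.14])
grab('wrist','e7.png')
C=cam('wrist')
for n in ['knob','pivot','mark']:
  for d in optics.tip_of('wrist',n)[:2]: print(n,round(d['score'],2),d['location'],at_z(d['location'],.078 if n!='mark' else .041,C).round(4))
E
```

```text
t 13.95 p [0.6112 0.3129 0.1615] yaw 90.0 tilt 0.06 w 0.0495 F [ 0.   0.3 -0.9] n 6
[0.0106, -0.0555, 0.0035] [0.0001, 0.0002, 0.0]
[0.0105, -0.0555, 0.0035] [0.0001, 0.0002, 0.0]
[0.0105, -0.0555, 0.0036] [0.0001, 0.0002, 0.0]
[0.0105, -0.0555, 0.0036] [0.0001, 0.0002, 0.0]
[0.0105, -0.0555, 0.0036] [0.0001, 0.0002, 0.0]
[0.0105, -0.0555, 0.0036] [0.0001, 0.0002, 0.0]
knob 0.78 [279.0, 199.4] [0.6091 0.3154 0.078 ]
pivot 0.67 [209.1, 238.6] [0.6499 0.2445 0.078 ]
mark 0.87 [176.8, 162.2] [0.5765 0.2056 0.041 ]
```

View pics/e7.png

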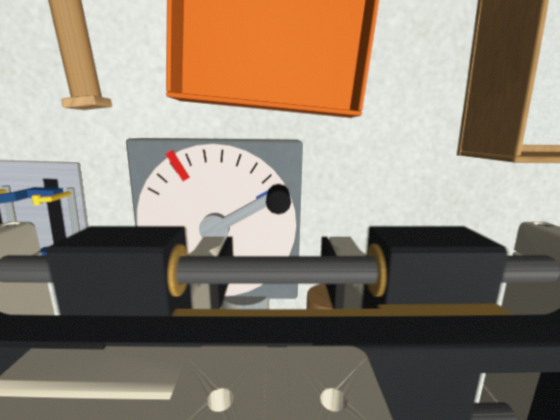

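Emit:
arm_command(fingers=[255,255,255,255,255], offset=[[0.0105,-0.0555,0.0035],[0.0105,-0.0555,0.0035],[0.0105,-0.0555,0.0035],[0.0105,-0.0555,0.0035],[0.0105,-0.0555,0.0035]], turn=[[0,0,0],[0,0,0],[0,0,0],[0,0,0],[0,0,0]])

```text
t: 14.78
tool_pos: [0.5567, 0.0304, 0.1377]
orientation: [-0.003, -0.003, 1.0, -0.003]
wrist_force: [1.1, 0.3, 0.3]
grip_width: 0.0003
```

Emit:
arm_command(fingers=[255,255,255,255,255], offset=[[0.0105,-0.0555,0.0035],[0,0,0.04],[0,0,0.04],[0,0,0.02],[0,0,0]], turn=[[0,0,0],[0,0,0],[0,0,0],[0,0,0],[0,0,0]])

```text
t: 15.4
tool_pos: [0.5425, -0.0329, 0.0293]
orientation: [-0.006, 0.0, 1.0, -0.003]
wrist_force: [0.1, -0.5, 0.4]
grip_width: 0.0004
```

```bash
python3 - <<'E'
from h import *
plan([.548,-.02,.0])
grab('wrist','e8.png');grab('side','s8.png')
C=cam('side');print(proj(observe()['tool_pos'],C),proj(observe()['tool_pos']+[0,0,.04],C))
E
```

```text
t 15.4 p [ 0.5425 -0.0329  0.0293] yaw 90.0 tilt 0.75 w 0.0004 F [ 0.1 -0.5  0.4] n 1
[-0.0058, 0.0131, 0.0291] [-0.007, -0.0112, -0.0004]
[237.85659437 208.9993063 ] [237.16249524 199.73832013]
```

View pics/e8.png

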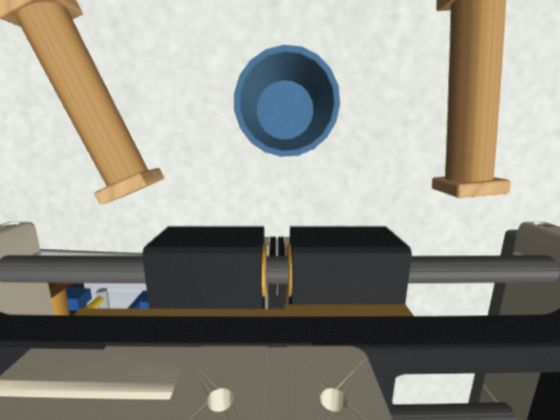

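View pics/s8.png

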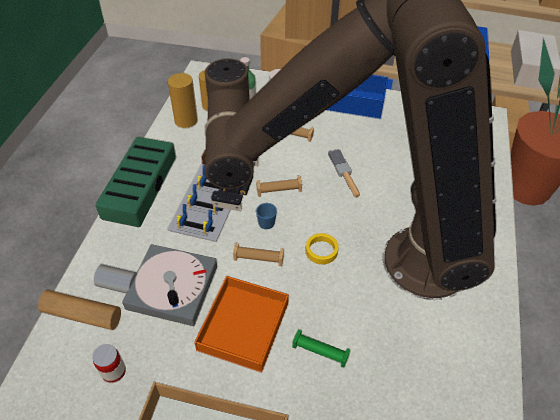

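Emit:
arm_command(fingers=[255,255,255,255,255], offset=[[0,0,0.01],[0,0,0.01],[0,0,0.01],[0,0,0.008],[0,0,0]], turn=[[-0.007,-0.011,0],[0,0,0],[0,0,0],[0,0,0],[0,0,0]])

```text
t: 16.12
tool_pos: [0.5457, -0.0317, -0.0074]
orientation: [0.004, -0.001, 1.0, 0.001]
wrist_force: [-0.3, 0.6, -0.1]
grip_width: 0.0003
```

Emit:
arm_command(fingers=[255,255,255,255,255], offset=[[0,0,0.004],[0,0,0.004],[0,0,0.004],[0,0,0.003],[0,0,0]], turn=[[0,0,0],[0,0,0],[0,0,0],[0,0,0],[0,0,0]])

```text
t: 16.75
tool_pos: [0.5463, -0.0316, -0.0231]
orientation: [0.004, -0.001, 1.0, 0.001]
wrist_force: [-0.6, 0.1, -0.5]
grip_width: 0.0005
```

Emit:
arm_command(fingers=[255,255,255,255,255], offset=[[0,0,0.003],[0,0,0.003],[0,0,0.003],[0,0,0.002],[0,0,0]], turn=[[0,0,0],[0,0,0],[0,0,0],[0,0,0],[0,0,0]])

```text
t: 17.38
tool_pos: [0.5465, -0.0315, -0.0347]
orientation: [0.004, -0.001, 1.0, 0.001]
wrist_force: [-0.2, -0.0, 0.4]
grip_width: 0.0003
```

```bash
python3 - <<'E'
from h import *
plan([.548,-.02,.0])
grab('wrist','e9.png')
E
```

```text
t 17.38 p [ 0.5465 -0.0315 -0.0347] yaw 90.1 tilt 0.5 w 0.0003 F [-0.2 -0.   0.4] n 1
[-0.0018, 0.0116, -0.0347] [0.0023, 0.0085, 0.0012]
```

View pics/e9.png

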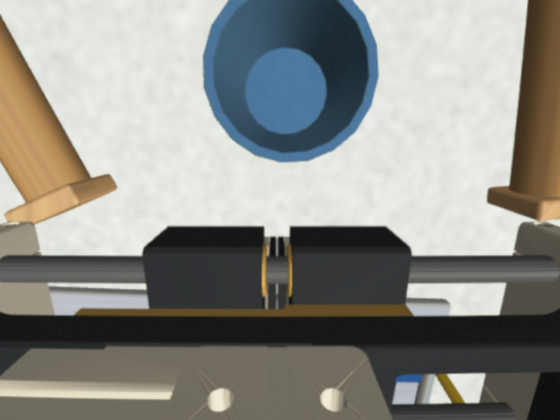

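Emit:
arm_command(fingers=[255,255,255,255,255], offset=[[0,0,0.002],[0,0,0.002],[0,0,0.002],[0,0,0.002],[0,0,0]], turn=[[0,0.008,0],[0,0,0],[0,0,0],[0,0,0],[0,0,0]])

```text
t: 18.05
tool_pos: [0.5474, -0.0313, -0.0367]
orientation: [0.001, -0.002, 1.0, 0.001]
wrist_force: [-0.2, -0.1, 0.2]
grip_width: 0.0008
```

Emit:
arm_command(fingers=[255,255,255,255,255], offset=[[0,0,0],[0,0,0],[0,0,0],[0,0,0.002],[0,0,0.003]], turn=[[0,0,0],[0,0,0],[0,0,0],[0,0,0],[0,0,0]])

```text
t: 18.68
tool_pos: [0.5477, -0.0314, -0.0376]
orientation: [0.001, -0.003, 1.0, 0.0]
wrist_force: [-16.5, 4.8, 52.5]
grip_width: 0.0003
```

Emit:
arm_command(fingers=[255,150,90,90,90], offset=[[0,0,-0.04],[0,0,-0.05],[-0.01,-0.02,-0.05],[-0.02,-0.04,-0.02],[-0.025,-0.05,0]], turn=[[0,0,0],[0,0,0],[0,0,0],[0,0,0],[0,0,0]])

```text
t: 19.3
tool_pos: [0.6041, -0.141, 0.1291]
orientation: [0.002, -0.006, 1.0, -0.0]
wrist_force: [2.4, 0.3, -0.7]
grip_width: 0.0351
```

```bash
python3 - <<'E'
from h import *
plan([.640,-.207,.10])
im=cv2.imread('pics/top0.png')
cv2.imwrite('pics/r1.png',cv2.resize(im[108:178,222:347],None,fx=6,fy=6,interpolation=cv2.INTER_CUBIC))
grab('wrist','w10.png')
E
```

```text
t 19.3 p [ 0.6041 -0.141   0.1291] yaw 90.7 tilt 0.2 w 0.0351 F [ 2.4  0.3 -0.7] n 2
[-0.0175, -0.0332, 0.0146] [-0.0003, 0.0017, 0.0061]
[-0.0177, -0.0331, 0.0146] [-0.0003, 0.0017, 0.0061]
```

View pics/r1.png

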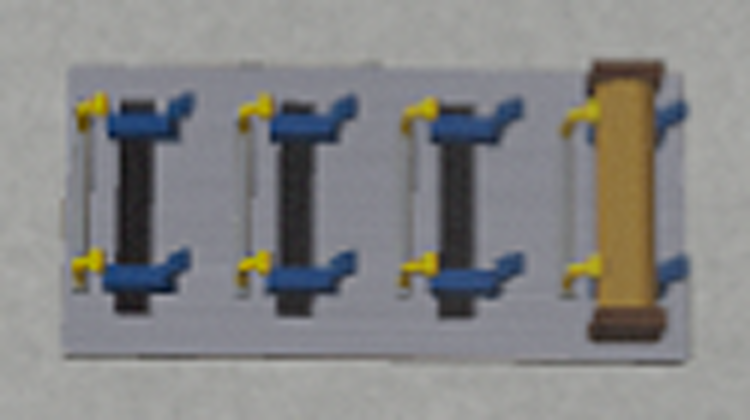

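View pics/w10.png

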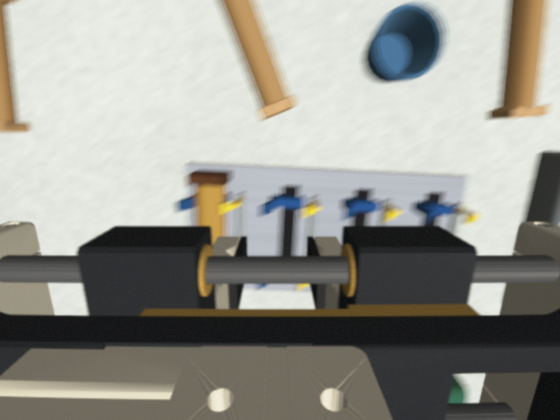

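```bash
python3 - <<'E'
from h import *
C=cam('top')
f=lambda u,v,z: at_z((222+(u+.5)/6-.5,108+(v+.5)/6-.5),z,C)
for n,u,v,z in [('c',67,65,.008),('c',685,70,.008),('c',688,360,.008),('c',62,355,.008),('slot',138,102,.008),('slot',132,314,.008),('slot',298,103,.008),('slot',294,316,.008),('slot',457,105,.008),('slot',456,318,.008),('gold',626,70,.058),('gold',627,330,.058)]: print(n,f(u,v,z).round(4))
C=cam('side'); im=cv2.imread('pics/side0.png')
cv2.imwrite('pics/r2.png',cv2.resize(im[140:245,160:260],None,fx=7,fy=7,interpolation=cv2.INTER_CUBIC)[:,:])
E
```

```text
c [0.7248 0.071  0.008 ]
c [ 0.7156 -0.2392  0.008 ]
c [ 0.5661 -0.2334  0.008 ]
c [0.5756 0.0749 0.008 ]
slot [0.7045 0.0357 0.008 ]
slot [0.5955 0.0401 0.008 ]
slot [ 0.702  -0.0443  0.008 ]
slot [ 0.5925 -0.0397  0.008 ]
slot [ 0.6992 -0.1237  0.008 ]
slot [ 0.5897 -0.1195  0.008 ]
gold [ 0.6998 -0.2033  0.058 ]
gold [ 0.5701 -0.198   0.058 ]
```

View pics/r2.png

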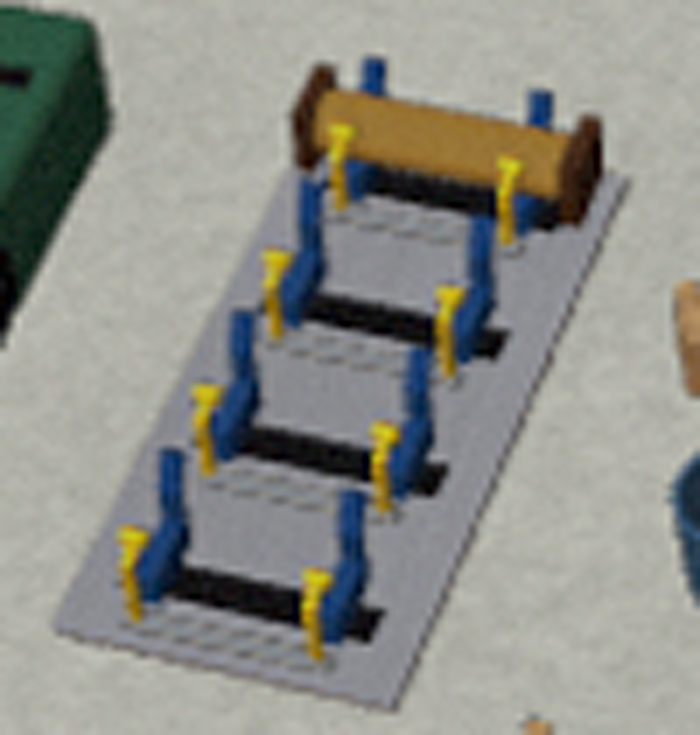

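```bash
python3 - <<'E'
from h import *
plan([.638,-.2014,.09],88.2)
E
```

```text
t 19.35 p [ 0.6061 -0.1465  0.128 ] yaw 90.6 tilt 0.21 w 0.0387 F [ 6.8 -3.3  2.8] n 2
[-0.0156, -0.0276, 0.0191] [-0.0013, 0.0014, 0.0208]
[-0.0162, -0.0272, 0.0191] [-0.0013, 0.0014, 0.0208]
```

Emit:
arm_command(fingers=[90,90,90,90,90], offset=[[-0.0155,-0.0275,0],[-0.016,-0.027,0.01],[0,0,0.02],[0,0,0],[0,0,0]], turn=[[0,0,0.02],[0,0,0.02],[0,0,0],[0,0,0],[0,0,0]])

```text
t: 19.98
tool_pos: [0.6384, -0.2054, 0.0958]
orientation: [0.0, 0.017, 1.0, -0.001]
wrist_force: [0.5, 0.2, 0.9]
grip_width: 0.0566
```

```bash
python3 - <<'E'
from h import *
plan([.638,-.2014,-.012],88.2)
grab('wrist','w11.png')
E
```

```text
t 19.98 p [ 0.6384 -0.2054  0.0958] yaw 88.0 tilt 0.15 w 0.0566 F [0.5 0.2 0.9] n 2
[0.0003, 0.0021, 0.0539] [-0.0013, 0.0002, -0.0017]
[0.0003, 0.0021, 0.0539] [-0.0013, 0.0002, -0.0017]
```

View pics/w11.png

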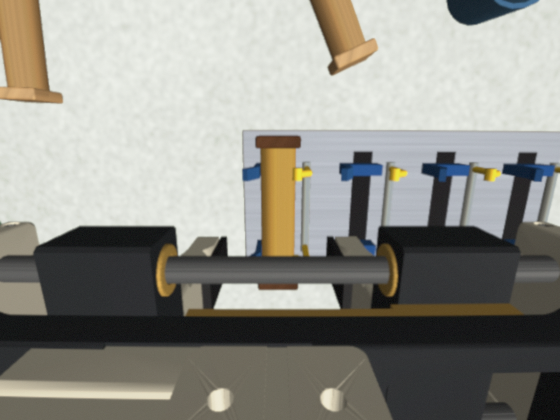

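Emit:
arm_command(fingers=[90,90,90,90,90], offset=[[0,0.002,0.035],[0,0.002,0.035],[0,0,0.025],[0,0,0.0125],[0,0,0]], turn=[[0,0,0],[0,0,0],[0,0,0],[0,0,0],[0,0,0]])

```text
t: 20.65
tool_pos: [0.6426, -0.1997, -0.0085]
orientation: [0.005, 0.015, 1.0, -0.002]
wrist_force: [-0.1, 0.1, 0.0]
grip_width: 0.0564
```

Emit:
arm_command(fingers=[255,255,255,255,255], offset=[[0,0,0],[0,0,0],[0,0,0],[0,0,0],[0,0,0]], turn=[[0,0,0],[0,0,0],[0,0,0],[0,0,0],[0,0,0]])

```text
t: 21.28
tool_pos: [0.6444, -0.201, -0.0051]
orientation: [0.007, 0.015, 1.0, -0.002]
wrist_force: [0.2, -3.7, -4.0]
grip_width: 0.0296
```

Emit:
arm_command(fingers=[255,255,255,255,255], offset=[[0,0,0],[0,0,-0.015],[0,0,-0.03],[0,0,-0.03],[0,0,-0.03]], turn=[[0,0,0],[0,0,0],[0,0,0],[0,0,0],[0,0,0]])

```text
t: 21.9
tool_pos: [0.6406, -0.1994, 0.1023]
orientation: [0.004, 0.015, 1.0, -0.002]
wrist_force: [0.2, -0.8, 0.0]
grip_width: 0.0291
```

```bash
python3 - <<'E'
from h import *
plan([.45,.306,.12],88.2)
grab('wrist','w12.png')
grab('top','t12.png')
E
```

```text
t 21.9 p [ 0.6406 -0.1994  0.1023] yaw 88.2 tilt 0.47 w 0.0291 F [ 0.2 -0.8  0. ] n 10
[0.0206, 0.0499, -0.0021] [-0.0003, 0.0008, 0.0001]
[0.0206, 0.0499, -0.0021] [-0.0003, 0.0008, 0.0001]
[0.0206, 0.0499, -0.002] [-0.0003, 0.0008, 0.0001]
[0.0206, 0.0499, -0.002] [-0.0003, 0.0008, 0.0001]
[0.0206, 0.0499, -0.002] [-0.0003, 0.0008, 0.0001]
[0.0206, 0.0499, -0.0019] [-0.0003, 0.0008, 0.0001]
[0.0206, 0.0499, -0.0019] [-0.0003, 0.0008, 0.0001]
[0.0206, 0.0499, -0.0019] [-0.0003, 0.0008, 0.0001]
[0.0206, 0.0499, -0.0018] [-0.0003, 0.0008, 0.0001]
[0.0206, 0.0499, -0.0018] [-0.0003, 0.0008, 0.0001]
```

View pics/w12.png

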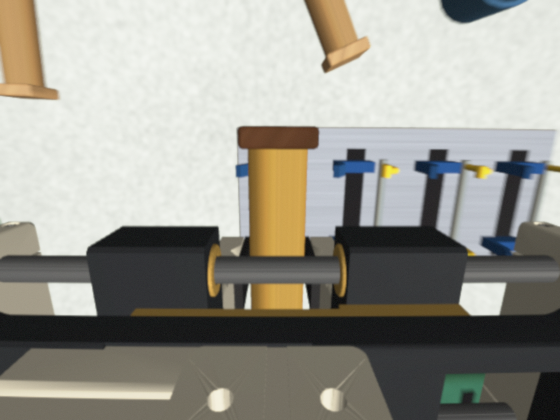

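View pics/t12.png

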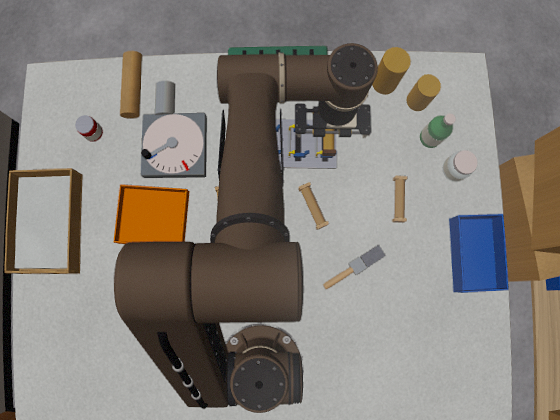

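Emit:
arm_command(fingers=[255,255,255,255,255], offset=[[0.0205,0.05,-0.002],[0.0205,0.05,-0.002],[0.0205,0.05,-0.002],[0.0205,0.05,-0.002],[0.0205,0.05,-0.002]], turn=[[0,0,0],[0,0,0],[0,0,0],[0,0,0],[0,0,0]])

```text
t: 22.62
tool_pos: [0.5468, 0.0592, 0.1168]
orientation: [0.009, 0.017, 1.0, -0.001]
wrist_force: [0.9, 0.3, -0.8]
grip_width: 0.0291
```

Emit:
arm_command(fingers=[255,255,255,255,255], offset=[[0.0205,0.05,-0.002],[0.0205,0.05,-0.002],[0.0205,0.05,-0.002],[0.0205,0.045,-0.002],[0.0205,0.03,0]], turn=[[0,0,0],[0,0,0],[0,0,0],[0,0,0],[0,0,0]])

```text
t: 23.25
tool_pos: [0.4462, 0.2982, 0.1271]
orientation: [0.01, 0.016, 1.0, 0.002]
wrist_force: [0.1, -0.5, -2.0]
grip_width: 0.0292
```

```bash
python3 - <<'E'
from h import *
C=cam('top')
for px in [(120,186),(188,189),(186,248),(115,243)]: print(at_z(px,.045,C).round(4))
plan([.437,.306,.05],88.2)
grab('wrist','w13.png')
E
```

```text
[0.5193 0.3993 0.045 ]
[0.5051 0.1992 0.045 ]
[0.3361 0.2051 0.045 ]
[0.3539 0.411  0.045 ]
t 23.25 p [0.4462 0.2982 0.1271] yaw 88.2 tilt 1.22 w 0.0292 F [ 0.1 -0.5 -2. ] n 2
[0.0055, 0.0036, 0.0385] [0.0021, 0.0104, 0.0]
[0.0051, 0.0037, 0.0385] [0.0021, 0.0104, 0.0]
```

View pics/w13.png

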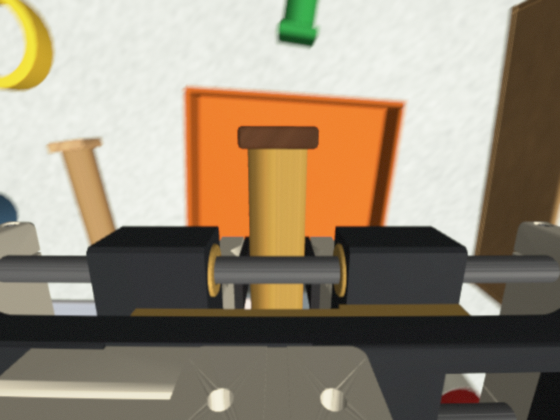

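```bash
python3 - <<'E'
from h import *
plan([.4335,.304,.03],85.7)
E
```

```text
t 23.3 p [0.4449 0.3006 0.1272] yaw 88.2 tilt 1.23 w 0.0295 F [-2.1  3.4 -0.6] n 2
[0.0068, 0.0012, 0.0485] [0.0029, 0.0104, 0.0222]
[0.0063, 0.0012, 0.0485] [0.0029, 0.0104, 0.0222]
```

Emit:
arm_command(fingers=[255,255,255,255,255], offset=[[0.007,0.001,0.04],[0.0055,0.001,0.04],[0,0,0.035],[0,0,0.025],[0,0,0.005]], turn=[[0.003,0.01,0.022],[0.003,0.01,0.022],[0,0,0],[0,0,0],[0,0,0]])

```text
t: 23.92
tool_pos: [0.4321, 0.3088, -0.0176]
orientation: [0.001, 0.035, 0.999, 0.003]
wrist_force: [1.3, -0.3, -1.2]
grip_width: 0.029
```

Release (open), then rise.

Emit:
arm_command(fingers=[150,90,90,90,90], offset=[[0,0,0.002],[0,0,0],[0,0,0],[0,0,0],[0,0,-0.02]], turn=[[0,0,0],[0,0,0],[0,0,0],[0,0,0],[0,0,0]])

```text
t: 24.55
tool_pos: [0.433, 0.31, 0.0036]
orientation: [0.002, 0.035, 0.999, 0.005]
wrist_force: [0.2, -0.4, -0.3]
grip_width: 0.0565
```

Emit:
arm_command(fingers=[70,70,70,70,70], offset=[[0,0,-0.05],[0,0,-0.05],[0,-0.05,0],[0,-0.06,0],[0,-0.06,0]], turn=[[0,0,0],[0,0,0],[0,0,0],[0,0,0],[0,0,0]])

```text
t: 25.18
tool_pos: [0.4225, 0.1399, 0.1085]
orientation: [0.005, 0.032, 0.999, 0.007]
wrist_force: [0.8, -0.6, 0.5]
grip_width: 0.0637
```

```bash
python3 - <<'E'
from h import *
plan([.449,.095,.06],88.2)
grab('wrist','w14.png');C=cam('wrist')
for d in optics.tip_of('wrist','plain0')[:3]: print(round(d['score'],2),d['location'],at_z(d['location'],.018,C).round(4))
grab('top','t14.png');C=cam('top')
for d in optics.tip_of('top','plain0')[:4]: print(round(d['score'],2),d['location'],at_z(d['location'],.018,C).round(4))
E
```

```text
t 25.18 p [0.4225 0.1399 0.1085] yaw 86.3 tilt 1.03 w 0.0637 F [ 0.8 -0.6  0.5] n 2
[-0.0144, -0.0219, 0.0241] [0.0073, 0.0052, -0.0167]
[-0.0142, -0.022, 0.0242] [0.0073, 0.0052, -0.0167]
0.6 [236.2, 228.9] [0.447 0.092 0.018]
0.86 [398.9, 201.9] [ 0.4575 -0.413   0.018 ]
0.6 [313.6, 208.5] [ 0.444  -0.1607  0.018 ]
0.4 [284.1, 142.8] [ 0.6422 -0.0808  0.018 ]
0.21 [242.1, 139.8] [0.6544 0.0432 0.018 ]
```

View pics/w14.png

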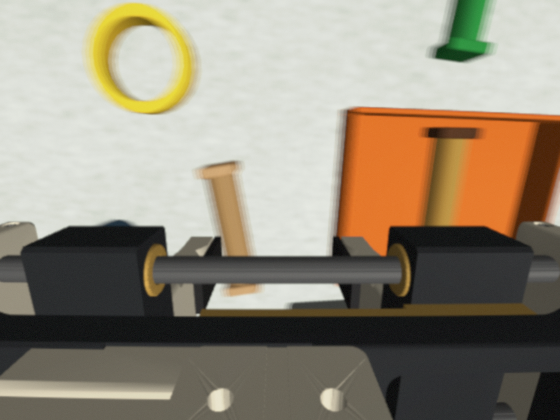

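View pics/t14.png

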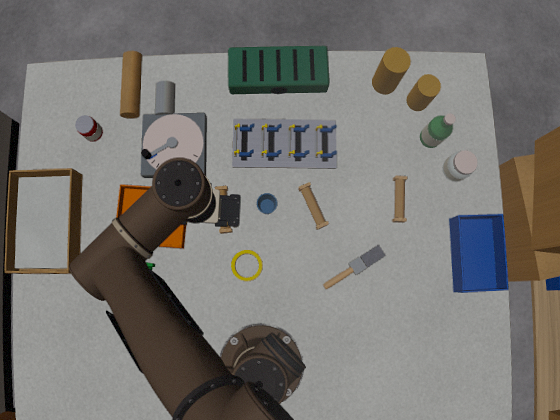

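```bash
python3 - <<'E'
from h import *
im=cv2.imread('pics/top0.png'); t=cv2.imread('pics/t14.png')
a=cv2.resize(im[178:242,205:245],None,fx=6,fy=6,interpolation=cv2.INTER_CUBIC)
b=cv2.resize(t[178:242,293:333],None,fx=6,fy=6,interpolation=cv2.INTER_CUBIC)
c=cv2.resize(t[168:232,380:420],None,fx=6,fy=6,interpolation=cv2.INTER_CUBIC)
cv2.imwrite('pics/tubes.png',np.hstack([a,b,c]))
E
```

```text
(no output)
```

View pics/tubes.png

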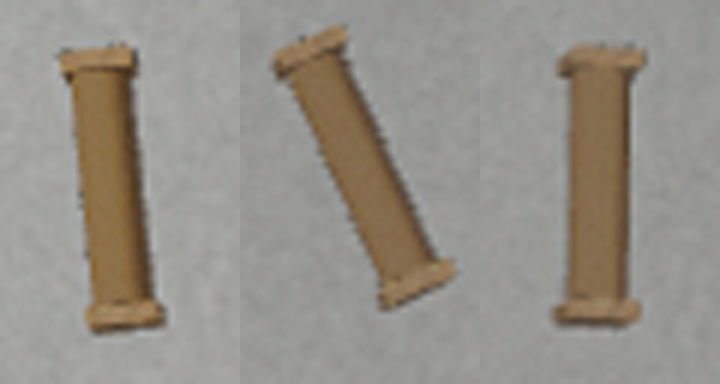

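```bash
cat >> h.py <<'E'
def ends(px1,px2,z=.034):
    C=cam('top'); a=at_z(px1,z,C); b=at_z(px2,z,C); d=a-b; m=(a+b)/2
    yaw=np.degrees(np.arctan2(d[1],d[0])); print('mid',m.round(4),'len',np.linalg.norm(d).round(4),'axis',yaw.round(1),'jawyaw',(yaw+90).round(1)); return m,yaw
E
python3 - <<'E'
from h import *
f=lambda u,v,o: (o[0]+(u+.5)/6-.5,o[1]+(v+.5)/6-.5)
ends(f(98,60,(205,178)),f(124,314,(205,178)))
ends(f(73,52,(293,178)),f(177,285,(293,178)))
ends(f(123,58,(380,168)),f(118,310,(380,168)))
E
```

```text
mid [0.4475 0.0999 0.034 ] len 0.1233 axis 5.2 jawyaw 95.2
mid [ 0.4502 -0.159   0.034 ] len 0.1226 axis 21.9 jawyaw 111.9
mid [ 0.4661 -0.412   0.034 ] len 0.124 axis -4.8 jawyaw 85.2
```

```bash
python3 - <<'E'
from h import *
plan([.4475,.097,.05],95)
E
```

```text
t 25.38 p [0.4228 0.1403 0.1085] yaw 86.1 tilt 1.02 w 0.0636 F [ 0.1 -0.2  0.5] n 2
[-0.0135, -0.0212, 0.0291] [0.007, 0.0056, -0.0776]
[-0.012, -0.022, 0.0292] [0.007, 0.0056, -0.0776]
```

Emit:
arm_command(fingers=[70,70,70,70,70], offset=[[-0.0135,-0.021,0.02],[-0.012,-0.022,0.03],[0,0,0.008],[0,0,0],[0,0,0]], turn=[[0.007,0.0055,-0.077],[0.007,0.0055,-0.077],[0,0,0],[0,0,0],[0,0,0]])

```text
t: 26.0
tool_pos: [0.4514, 0.1016, 0.0511]
orientation: [0.003, -0.047, 0.999, 0.001]
wrist_force: [0.2, 0.3, 0.1]
grip_width: 0.064
```

```bash
python3 - <<'E'
from h import *
plan([.4475,.097,-.03],95)
grab('wrist','w15.png')
C=cam('wrist')
for d in optics.tip_of('wrist','plain0')[:3]: print(round(d['score'],2),d['location'],at_z(d['location'],.018,C).round(4))
E
```

```text
t 26.0 p [0.4514 0.1016 0.0511] yaw 95.4 tilt 0.34 w 0.064 F [0.2 0.3 0.1] n 2
[0.0024, -0.0022, 0.0405] [0.0013, 0.0027, 0.0033]
[0.0023, -0.0022, 0.0406] [0.0013, 0.0027, 0.0033]
0.73 [272.5, 215.8] [0.4515 0.0983 0.018 ]
```

View pics/w15.png

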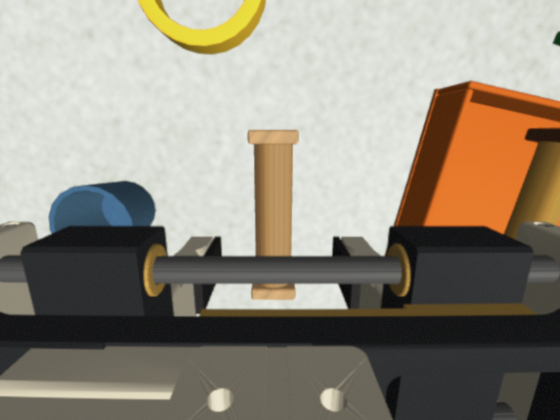

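Emit:
arm_command(fingers=[70,70,70,70,70], offset=[[0.001,-0.002,0.03],[0,0,0.028],[0,0,0.014],[0,0,0.007],[0,0,0]], turn=[[0.001,0.003,0.003],[0,0,0],[0,0,0],[0,0,0],[0,0,0]])

```text
t: 26.72
tool_pos: [0.4539, 0.1036, -0.0259]
orientation: [0.005, -0.047, 0.999, 0.003]
wrist_force: [-1.2, 0.0, 0.5]
grip_width: 0.0639
```

Emit:
arm_command(fingers=[255,255,255,255,255], offset=[[0.003,-0.004,0.005],[0,0,0],[0,0,0.001],[0,0,0],[0,0,0]], turn=[[0.004,0.008,0],[0,0,0],[0,0,0],[0,0,0],[0,0,0]])

```text
t: 27.35
tool_pos: [0.4522, 0.0999, -0.0305]
orientation: [0.002, -0.047, 0.999, 0.002]
wrist_force: [0.1, -0.2, -0.7]
grip_width: 0.0291
```

```bash
python3 - <<'E'
from h import *
plan([.4475,.097,-.03],95)
grab('wrist','w16.png')
E
```

```text
t 27.35 p [ 0.4522  0.0999 -0.0305] yaw 95.4 tilt 0.36 w 0.0291 F [ 0.1 -0.2 -0.7] n 1
[0.005, -0.0024, -0.0006] [0.0036, 0.0051, 0.0063]
```

View pics/w16.png

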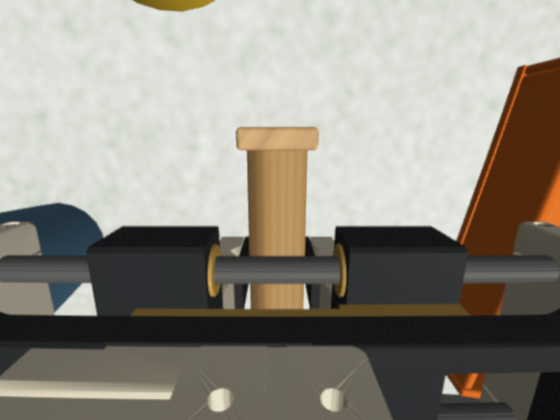

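```bash
python3 - <<'E'
from h import *
C=cam('wrist'); r,p=Rt()
for row,h in [(127,.0485+.018),(150,.0485+.018)]:
    P=at_z((277,row),p[2]+h,C); print(row,(r.T@(P-p)).round(4))
plan([.55,.06,.10],88.2)
E
```

```text
127 [ 0.0686  0.0002 -0.0668]
150 [ 0.0589  0.0002 -0.0668]
t 27.4 p [ 0.4522  0.0999 -0.0306] yaw 95.4 tilt 0.36 w 0.0291 F [-0.5 -0.5 -0.8] n 3
[-0.0314, -0.0161, -0.0434] [0.0013, 0.0016, 0.0417]
[-0.032, -0.0149, -0.0435] [0.0013, 0.0016, 0.0417]
[-0.0325, -0.0136, -0.0435] [0.0013, 0.0016, 0.0417]
```

Emit:
arm_command(fingers=[255,255,255,255,255], offset=[[0,0,-0.04],[-0.02,-0.01,-0.045],[-0.045,-0.015,-0.03],[-0.045,-0.015,-0.005],[-0.045,-0.015,0]], turn=[[0.001,0.001,0.025],[0.001,0.001,0.025],[0.001,0.001,0.025],[0.001,0.001,0.025],[0.001,0.001,0.025]])

```text
t: 28.02
tool_pos: [0.6096, 0.0472, 0.0941]
orientation: [-0.0, 0.016, 1.0, -0.001]
wrist_force: [0.7, 1.1, -0.4]
grip_width: 0.0291
```

```bash
python3 - <<'E'
from h import *
plan([.651,.0385,.05],88.2)
E
```

```text
t 28.02 p [0.6096 0.0472 0.0941] yaw 88.2 tilt 0.14 w 0.0291 F [ 0.7  1.1 -0.4] n 2
[-0.0209, -0.0036, 0.0221] [-0.0012, -0.0003, 0.0001]
[-0.0209, -0.0037, 0.0221] [-0.0012, -0.0003, 0.0001]
```

Emit:
arm_command(fingers=[255,255,255,255,255], offset=[[-0.021,-0.0035,0],[-0.02,-0.0035,0.02],[0,0,0.025],[0,0,0.01],[0,0,0]], turn=[[0,0,0],[0,0,0],[0,0,0],[0,0,0],[0,0,0]])

```text
t: 28.65
tool_pos: [0.654, 0.0364, 0.036]
orientation: [-0.001, 0.018, 1.0, -0.001]
wrist_force: [-0.7, -0.2, -1.4]
grip_width: 0.0292
```

```bash
python3 - <<'E'
from h import *
plan([.651,.0385,.03],88.2)
grab('wrist','w17.png');grab('side','s17.png')
im=cv2.imread('pics/s17.png'); cv2.imwrite('pics/s17c.png',cv2.resize(im[130:250,150:270],None,fx=5,fy=5,interpolation=cv2.INTER_CUBIC))
E
```

```text
t 28.65 p [0.654  0.0364 0.036 ] yaw 88.0 tilt 0.2 w 0.0292 F [-0.7 -0.2 -1.4] n 1
[0.003, 0.0021, 0.006] [-0.003, -0.0019, -0.0037]
```

View pics/w17.png

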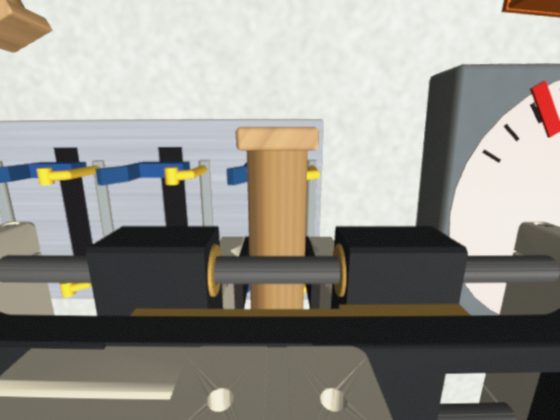

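View pics/s17c.png

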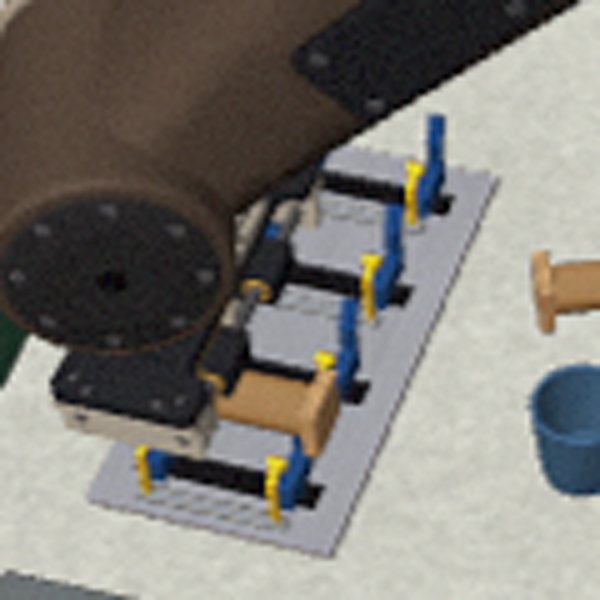

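Emit:
arm_command(fingers=[255,255,255,255,255], offset=[[0.003,0.002,0.01],[0,0,0.008],[0,0,0.003],[0,0,0],[0,0,0]], turn=[[-0.003,-0.002,-0.003],[0,0,0],[0,0,0],[0,0,0],[0,0,0]])

```text
t: 29.38
tool_pos: [0.6525, 0.0395, 0.0174]
orientation: [0.003, 0.015, 1.0, 0.001]
wrist_force: [-0.1, 0.0, -0.1]
grip_width: 0.0291
```

```bash
python3 - <<'E'
from h import *
plan([.651,.0385,-.009],88.2)
E
```

```text
t 29.38 p [0.6525 0.0395 0.0174] yaw 88.2 tilt 0.34 w 0.0291 F [-0.1  0.  -0.1] n 1
[0.0016, -0.0011, 0.0264] [0.0018, 0.0057, 0.0007]
```

Emit:
arm_command(fingers=[255,255,255,255,255], offset=[[0.001,-0.001,0.008],[0,0,0.008],[0,0,0.006],[0,0,0.003],[0,0,0.002]], turn=[[0.002,0.005,0],[0,0,0],[0,0,0],[0,0,0],[0,0,0]])

```text
t: 30.0
tool_pos: [0.6554, 0.0338, -0.0026]
orientation: [0.004, 0.015, 1.0, -0.002]
wrist_force: [0.2, -3.5, 0.0]
grip_width: 0.029
```

```bash
python3 - <<'E'
from h import *
plan([.651,.0385,-.009],88.2)
E
```

```text
t 30.0 p [ 0.6554  0.0338 -0.0026] yaw 88.3 tilt 0.52 w 0.029 F [ 0.2 -3.5  0. ] n 1
[0.0046, 0.0046, 0.0063] [-0.0045, 0.008, 0.0017]
```

Emit:
arm_command(fingers=[255,255,255,255,255], offset=[[0.003,0.002,0.004],[0,0,0.004],[0,0,0.003],[0,0,0.003],[0,0,0.002]], turn=[[-0.004,0.008,0],[0,0,0],[0,0,0],[0,0,0],[0,0,0]])

```text
t: 30.62
tool_pos: [0.6524, 0.0361, -0.0111]
orientation: [0.001, 0.013, 1.0, -0.001]
wrist_force: [-4.5, -3.4, 11.3]
grip_width: 0.0293
```

```bash
python3 - <<'E'
from h import *
plan([.651,.0385,-.009],88.2)
grab('wrist','w18.png');grab('side','s18.png')
im=cv2.imread('pics/s18.png'); cv2.imwrite('pics/s18c.png',cv2.resize(im[130:250,150:270],None,fx=5,fy=5,interpolation=cv2.INTER_CUBIC))
E
```

```text
t 30.62 p [ 0.6524  0.0361 -0.0111] yaw 88.5 tilt 0.12 w 0.0293 F [-4.5 -3.4 11.3] n 1
[0.0015, 0.0024, -0.0021] [-0.0018, 0.0012, 0.005]
```

View pics/w18.png

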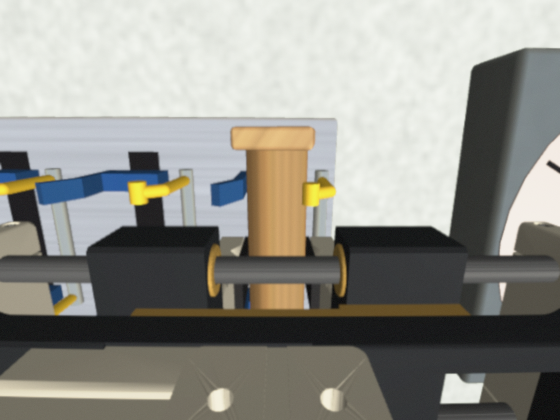

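View pics/s18c.png

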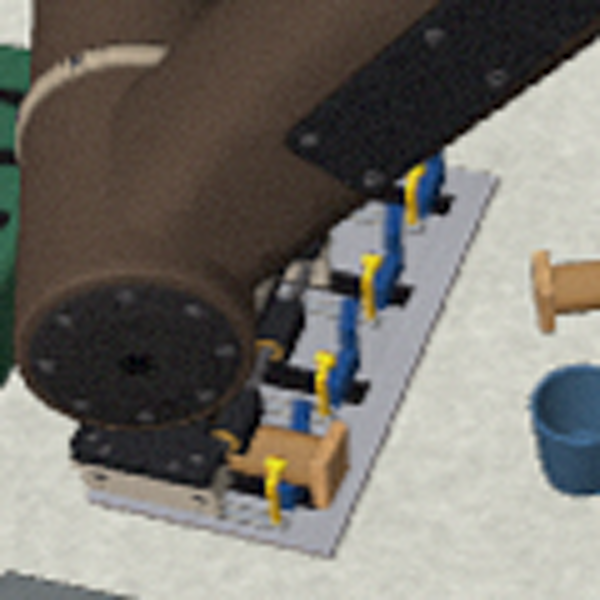

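Emit:
arm_command(fingers=[100,90,90,90,90], offset=[[0,0,0],[0,0,0],[0,0,0],[0,0,0],[0,0,-0.03]], turn=[[0,0,0],[0,0,0],[0,0,0],[0,0,0],[0,0,0]])

```text
t: 31.35
tool_pos: [0.6505, 0.0376, 0.016]
orientation: [-0.002, 0.013, 1.0, -0.001]
wrist_force: [0.2, 0.8, -0.1]
grip_width: 0.0565
```

Emit:
arm_command(fingers=[90,90,90,70,70], offset=[[0,0,-0.05],[0,0,-0.05],[0.05,-0.025,-0.01],[0.055,-0.03,0],[0.055,-0.03,0]], turn=[[0,0,0],[0,0,0],[0,0,-0.1],[0,0,-0.1],[0,0,-0.1]])

```text
t: 31.98
tool_pos: [0.4998, -0.0588, 0.1301]
orientation: [-0.001, -0.143, 0.99, -0.001]
wrist_force: [0.3, -0.0, 0.6]
grip_width: 0.063
```

```bash
python3 - <<'E'
from h import *
plan([.450,-.159,.06],112)
grab('wrist','w19.png'); grab('top','t19.png');grab('side','s19.png')
C=cam('top')
for d in optics.tip_of('top','plain0')[:5]: print(round(d['score'],2),d['location'],at_z(d['location'],.018,C).round(4))
im=cv2.imread('pics/t19.png'); cv2.imwrite('pics/t19c.png',cv2.resize(im[100:240,220:420],None,fx=4,fy=4,interpolation=cv2.INTER_CUBIC))
im=cv2.imread('pics/s19.png'); cv2.imwrite('pics/s19c.png',cv2.resize(im[130:280,150:310],None,fx=4,fy=4,interpolation=cv2.INTER_CUBIC))
E
```

```text
t 31.98 p [ 0.4998 -0.0588  0.1301] yaw 106.4 tilt 0.11 w 0.063 F [ 0.3 -0.   0.6] n 3
[0.0254, -0.0273, 0.0234] [-0.0005, -0.0004, -0.0323]
[0.0262, -0.0265, 0.0234] [-0.0005, -0.0004, -0.0323]
[0.0271, -0.0256, 0.0234] [-0.0005, -0.0004, -0.0323]
0.92 [400.1, 201.9] [ 0.4574 -0.4166  0.018 ]
0.77 [143.0, 283.0] [0.2395 0.3353 0.018 ]
0.55 [314.8, 206.3] [ 0.4503 -0.1644  0.018 ]
0.42 [245.0, 139.2] [0.656  0.0346 0.018 ]
```

View pics/t19c.png

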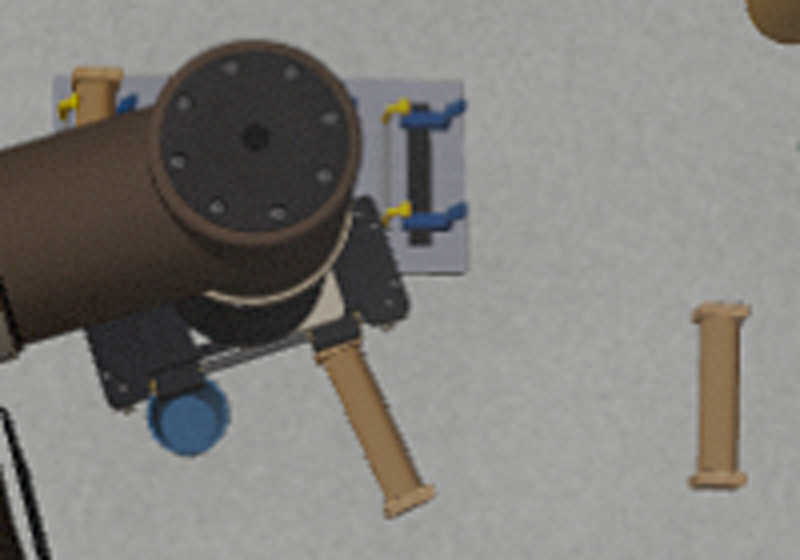

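View pics/s19c.png

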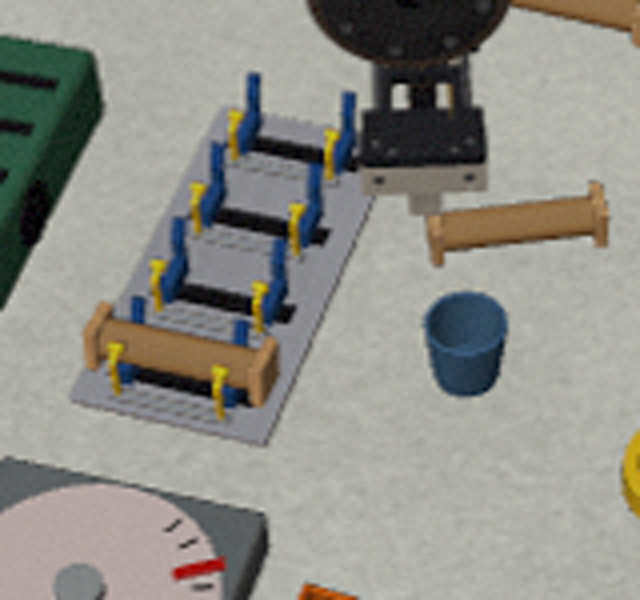

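Emit:
arm_command(fingers=[70,70,70,70,70], offset=[[0.0255,-0.027,0.01],[0.026,-0.0265,0.02],[0.0265,-0.025,0.02],[0,0,0.02],[0,0,0]], turn=[[0,0,-0.032],[0,0,-0.032],[0,0,-0.032],[0,0,0],[0,0,0]])

```text
t: 32.8
tool_pos: [0.4562, -0.1581, 0.0587]
orientation: [0.001, -0.19, 0.982, -0.001]
wrist_force: [0.4, 0.9, -0.1]
grip_width: 0.0635
```

```bash
python3 - <<'E'
from h import *
plan([.4502,-.159,-.031],112)
grab('wrist','w20.png')
C=cam('wrist')
for d in optics.tip_of('wrist','plain0')[:3]: print(round(d['score'],2),d['location'],at_z(d['location'],.018,C).round(4))
E
```

```text
t 32.8 p [ 0.4562 -0.1581  0.0587] yaw 111.9 tilt 0.16 w 0.0635 F [ 0.4  0.9 -0.1] n 2
[0.003, 0.0008, 0.0448] [-0.0012, 0.0008, -0.0011]
[0.003, 0.0007, 0.0448] [-0.0012, 0.0008, -0.0011]
0.67 [275.1, 209.4] [ 0.4541 -0.1608  0.018 ]
```

View pics/w20.png

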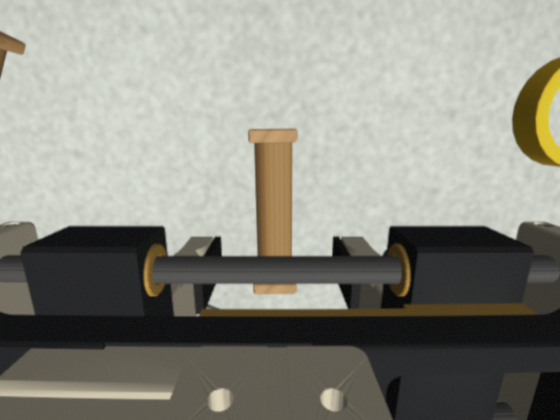

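Emit:
arm_command(fingers=[70,70,70,70,70], offset=[[0.003,-0.001,0.035],[0,0,0.03],[0,0,0.015],[0,0,0.006],[0,0,0]], turn=[[0,0,0],[0,0,0],[0,0,0],[0,0,0],[0,0,0]])

```text
t: 33.52
tool_pos: [0.4639, -0.1576, -0.0233]
orientation: [0.007, -0.193, 0.981, -0.003]
wrist_force: [-0.8, 0.5, 0.8]
grip_width: 0.0635
```

```bash
python3 - <<'E'
from h import *
plan([.4515,-.1595,-.031],112)
E
```

```text
t 33.52 p [ 0.4639 -0.1576 -0.0233] yaw 112.2 tilt 0.87 w 0.0635 F [-0.8  0.5  0.8] n 1
[0.0123, 0.003, 0.0075] [-0.0077, 0.0132, 0.0039]
```

Emit:
arm_command(fingers=[70,70,70,255,255], offset=[[0.01,0.002,0.004],[0.002,0.001,0.003],[0,0,0],[0,0,0],[0,0,0]], turn=[[-0.008,0.013,0.004],[0,0,0],[0,0,0],[0,0,0],[0,0,0]])

```text
t: 34.15
tool_pos: [0.4527, -0.1593, -0.0287]
orientation: [0.002, -0.191, 0.982, 0.0]
wrist_force: [1.1, -0.6, 0.1]
grip_width: 0.0493
```

Emit:
arm_command(fingers=[255,255,255,255,255], offset=[[0,0,0],[0,0,0.001],[0,0,0],[0,0,0],[0,0,0]], turn=[[0,0,0],[0,0,0],[0,0,0],[0,0,0],[0,0,0]])

```text
t: 34.78
tool_pos: [0.4531, -0.1594, -0.0294]
orientation: [0.002, -0.191, 0.982, -0.0]
wrist_force: [0.2, -0.4, 1.8]
grip_width: 0.0293
```

```bash
python3 - <<'E'
from h import *
plan([.4515,-.1595,-.031],112)
grab('wrist','w21.png')
E
```

```text
t 34.77 p [ 0.4531 -0.1594 -0.0294] yaw 112.0 tilt 0.21 w 0.0293 F [ 0.2 -0.4  1.8] n 1
[0.0016, 0.0005, 0.0016] [-0.001, 0.0036, 0.0005]
```

View pics/w21.png

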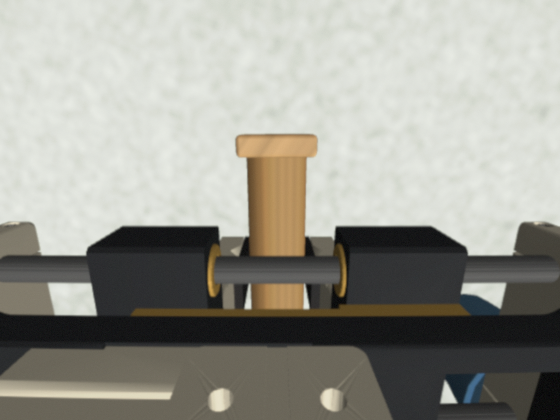

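Emit:
arm_command(fingers=[255,255,255,255,255], offset=[[0,0,-0.04],[0,0,-0.05],[-0.035,0,-0.04],[-0.045,0.005,-0.01],[-0.045,0.01,0]], turn=[[0,0,0.04],[0,0,0.08],[0,0,0.1],[0,0,0.1],[0,0,0.095]])

```text
t: 35.45
tool_pos: [0.5733, -0.1257, 0.1141]
orientation: [0.0, 0.023, 1.0, 0.001]
wrist_force: [0.4, -0.2, -0.6]
grip_width: 0.0291
```

```bash
python3 - <<'E'
from h import *
plan([.645,-.1215,.05],88.2)
E
```

```text
t 35.45 p [ 0.5733 -0.1257  0.1141] yaw 87.4 tilt 0.1 w 0.0291 F [ 0.4 -0.2 -0.6] n 2
[-0.0357, 0.0037, 0.0321] [0.0009, 0.0001, -0.0073]
[-0.0357, 0.0035, 0.0321] [0.0009, 0.0001, -0.0073]
```

Emit:
arm_command(fingers=[255,255,255,255,255], offset=[[-0.0355,0.0035,0.01],[-0.033,0.0035,0.02],[0,0,0.025],[0,0,0.02],[0,0,0]], turn=[[0,0,-0.007],[0,0,-0.007],[0,0,0],[0,0,0],[0,0,0]])

```text
t: 36.08
tool_pos: [0.6462, -0.1197, 0.0338]
orientation: [-0.001, 0.016, 1.0, 0.001]
wrist_force: [-0.4, -0.6, -0.9]
grip_width: 0.0293
```

```bash
python3 - <<'E'
from h import *
plan([.645,-.1215,.018],88.2)
E
```

```text
t 36.08 p [ 0.6462 -0.1197  0.0338] yaw 88.1 tilt 0.2 w 0.0293 F [-0.4 -0.6 -0.9] n 1
[0.0011, -0.0018, 0.0158] [0.0024, -0.0025, -0.0011]
```

Emit:
arm_command(fingers=[255,255,255,255,255], offset=[[0.001,-0.002,0.008],[0,0,0.007],[0,0,0.002],[0,0,0],[0,0,0]], turn=[[0.002,-0.002,-0.001],[0,0,0],[0,0,0],[0,0,0],[0,0,0]])

```text
t: 36.7
tool_pos: [0.6462, -0.1219, 0.0184]
orientation: [0.002, 0.016, 1.0, 0.0]
wrist_force: [-0.1, -0.7, -1.5]
grip_width: 0.0289
```

```bash
python3 - <<'E'
from h import *
plan([.645,-.1215,-.008],88.2)
grab('wrist','w22.png')
E
```

```text
t 36.7 p [ 0.6462 -0.1219  0.0184] yaw 88.2 tilt 0.19 w 0.0289 F [-0.1 -0.7 -1.5] n 1
[0.0013, 0.0004, 0.0264] [0.0004, 0.0032, 0.0001]
```

View pics/w22.png

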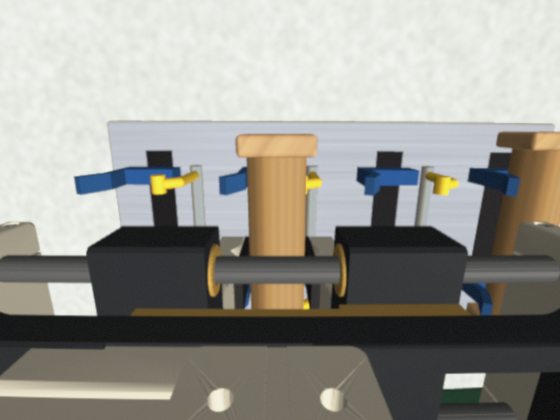

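Well centred between blue wall and yellow jaw. Press.

Emit:
arm_command(fingers=[255,255,255,255,255], offset=[[0.001,0,0.008],[0,0.001,0.008],[0,0.001,0.006],[0,0.001,0.004],[0,0,0.003]], turn=[[0,0.003,0],[0,0,0],[0,0,0],[0,0,0],[0,0,0]])

```text
t: 37.38
tool_pos: [0.6495, -0.1244, -0.0048]
orientation: [0.004, 0.015, 1.0, -0.003]
wrist_force: [0.7, -2.7, -1.0]
grip_width: 0.029
```

```bash
python3 - <<'E'
from h import *
plan([.645,-.1215,-.009],88.2)
E
```

```text
t 37.38 p [ 0.6495 -0.1244 -0.0048] yaw 88.3 tilt 0.6 w 0.029 F [ 0.7 -2.7 -1. ] n 1
[0.0046, 0.0028, 0.0041] [-0.0055, 0.009, 0.001]
```

Emit:
arm_command(fingers=[255,255,255,255,255], offset=[[0.003,0.002,0.003],[0,0,0.003],[0,0,0.003],[0,0,0.002],[0,0,0.002]], turn=[[-0.005,0.009,0],[0,0,0],[0,0,0],[0,0,0],[0,0,0]])

```text
t: 38.0
tool_pos: [0.6474, -0.1228, -0.0076]
orientation: [0.001, 0.013, 1.0, -0.001]
wrist_force: [-4.9, -2.2, 13.1]
grip_width: 0.0294
```

```bash
python3 - <<'E'
from h import *
plan([.645,-.1215,-.009],88.2)
E
```

```text
t 38.0 p [ 0.6474 -0.1228 -0.0076] yaw 88.5 tilt 0.19 w 0.0294 F [-4.9 -2.2 13.1] n 1
[0.0024, 0.0012, 0.0014] [-0.0022, 0.0024, 0.0047]
```

Emit:
arm_command(fingers=[100,95,95,95,95], offset=[[0,0,0.002],[0,0,0],[0,0,0],[0,0,0],[0,0,-0.03]], turn=[[0,0,0],[0,0,0],[0,0,0],[0,0,0],[0,0,0]])

```text
t: 38.62
tool_pos: [0.6454, -0.1209, 0.018]
orientation: [-0.001, 0.013, 1.0, -0.0]
wrist_force: [-0.0, -0.8, 1.2]
grip_width: 0.0549
```

Emit:
arm_command(fingers=[95,95,95,70,70], offset=[[0,0,-0.05],[0,-0.01,-0.05],[0.03,-0.05,-0.01],[0.035,-0.05,0],[0.035,-0.05,0]], turn=[[0,0,0],[0,0,0],[0,0,0],[0,0,0],[0,0,0]])

```text
t: 39.25
tool_pos: [0.5434, -0.279, 0.1334]
orientation: [0.0, 0.009, 1.0, -0.001]
wrist_force: [-0.1, -0.7, -0.5]
grip_width: 0.0632
```

```bash
python3 - <<'E'
from h import *
plan([.466,-.412,.06],85.2)
grab('wrist','w23.png'); grab('top','t23.png');grab('side','s23.png')
im=cv2.imread('pics/t23.png'); cv2.imwrite('pics/t23c.png',cv2.resize(im[100:240,220:420],None,fx=4,fy=4,interpolation=cv2.INTER_CUBIC))
im=cv2.imread('pics/s23.png'); cv2.imwrite('pics/s23c.png',cv2.resize(im[100:250,150:340],None,fx=4,fy=4,interpolation=cv2.INTER_CUBIC))
E
```

```text
t 39.25 p [ 0.5434 -0.279   0.1334] yaw 88.9 tilt 0.11 w 0.0632 F [-0.1 -0.7 -0.5] n 3
[0.025, -0.0448, 0.0246] [-0.0006, 0.0002, 0.0218]
[0.024, -0.0453, 0.0245] [-0.0006, 0.0002, 0.0218]
[0.023, -0.0458, 0.0245] [-0.0006, 0.0002, 0.0218]
```

View pics/t23c.png

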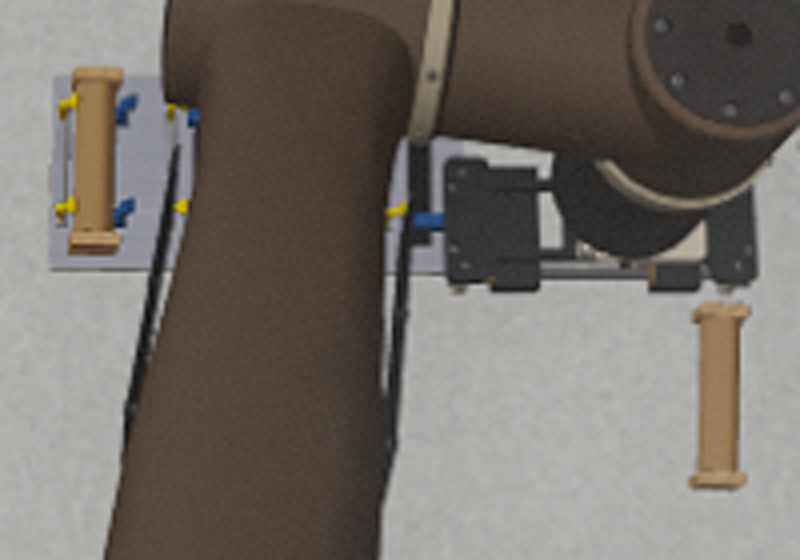

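View pics/s23c.png

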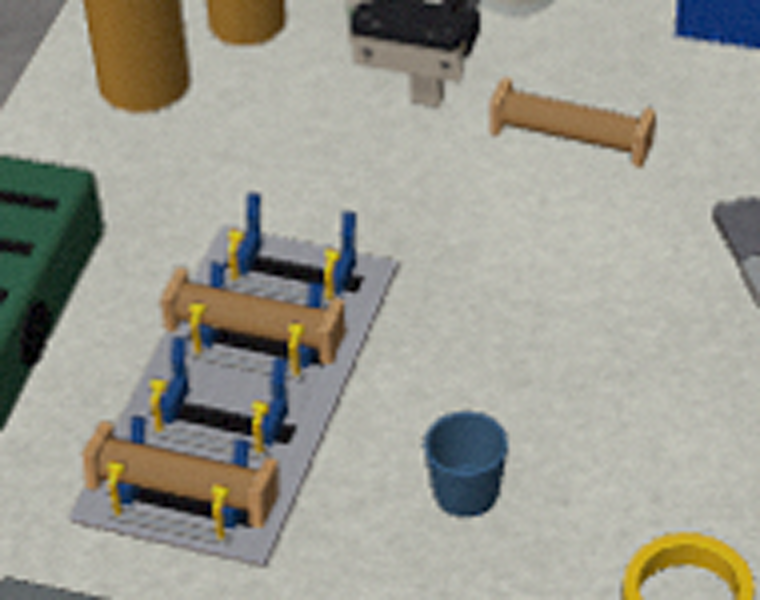

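Emit:
arm_command(fingers=[70,70,70,70,70], offset=[[0.025,-0.044,0.01],[0.024,-0.044,0.02],[0.0215,-0.043,0.02],[0,0,0.02],[0,0,0]], turn=[[0,0,0.022],[0,0,0.022],[0,0,0.022],[0,0,0],[0,0,0]])

```text
t: 40.02
tool_pos: [0.4677, -0.4095, 0.0613]
orientation: [0.001, 0.044, 0.999, -0.001]
wrist_force: [0.7, -0.1, 0.1]
grip_width: 0.0639
```

```bash
python3 - <<'E'
from h import *
plan([.466,-.412,-.03],85.2)
grab('wrist','w24.png')
C=cam('wrist')
for d in optics.tip_of('wrist','plain0')[:3]: print(round(d['score'],2),d['location'],at_z(d['location'],.018,C).round(4))
E
```

```text
t 40.02 p [ 0.4677 -0.4095  0.0613] yaw 85.0 tilt 0.12 w 0.0639 F [ 0.7 -0.1  0.1] n 2
[0.0008, -0.0012, 0.0457] [-0.0007, 0.0008, -0.0019]
[0.0008, -0.0013, 0.0457] [-0.0007, 0.0008, -0.0019]
0.76 [267.3, 216.9] [ 0.4716 -0.4182  0.018 ]
```

View pics/w24.png

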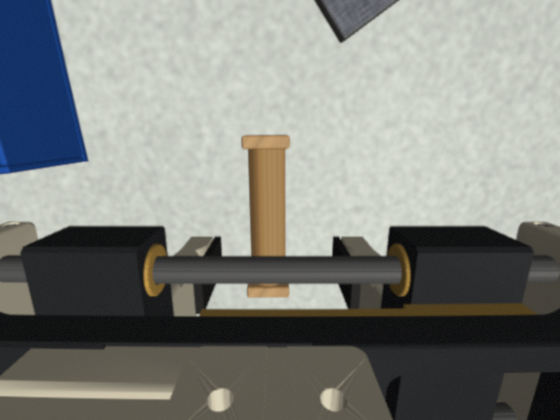

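Emit:
arm_command(fingers=[70,70,70,70,70], offset=[[0.002,-0.006,0.03],[0.002,0,0.03],[0.001,0,0.015],[0,0,0.007],[0,0,0]], turn=[[0,0,0],[0,0,0],[0,0,0],[0,0,0],[0,0,0]])

```text
t: 40.75
tool_pos: [0.4717, -0.4155, -0.0144]
orientation: [0.007, 0.04, 0.999, -0.004]
wrist_force: [-0.0, -0.4, -0.9]
grip_width: 0.0639
```

```bash
python3 - <<'E'
from h import *
plan([.469,-.4155,-.031],85.2)
grab('wrist','w25.png')
E
```

```text
t 40.75 p [ 0.4717 -0.4155 -0.0144] yaw 85.5 tilt 0.9 w 0.0639 F [-0.  -0.4 -0.9] n 1
[0.0029, -0.0001, 0.0166] [-0.0075, 0.0138, 0.0047]
```

View pics/w25.png

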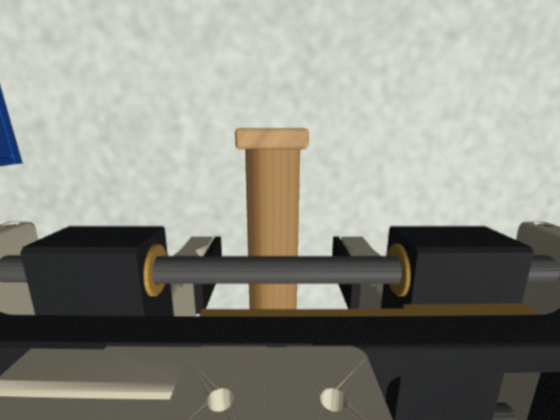

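Still 16 mm to go; finish the descent, then close.

Emit:
arm_command(fingers=[70,70,70,255,255], offset=[[0.002,-0.002,0.01],[0.001,0,0.005],[0,0,0.001],[0,0,0],[0,0,0]], turn=[[-0.007,0.014,0.004],[0,0,0],[0,0,0],[0,0,0],[0,0,0]])

```text
t: 41.42
tool_pos: [0.4698, -0.4184, -0.0293]
orientation: [0.001, 0.042, 0.999, -0.001]
wrist_force: [-0.8, 0.2, 0.6]
grip_width: 0.0487
```

Emit:
arm_command(fingers=[255,255,255,255,255], offset=[[0,0,0],[0,0,0],[0,0,0],[0,0,0],[0,0,0]], turn=[[0,0,0],[0,0,0],[0,0,0],[0,0,0],[0,0,0]])

```text
t: 42.05
tool_pos: [0.4699, -0.4184, -0.029]
orientation: [0.001, 0.042, 0.999, -0.001]
wrist_force: [-0.2, -0.9, -1.9]
grip_width: 0.0294
```

```bash
python3 - <<'E'
from h import *
plan([.469,-.4155,-.031],85.2)
grab('wrist','w26.png')
E
```

```text
t 42.05 p [ 0.4699 -0.4184 -0.029 ] yaw 85.2 tilt 0.16 w 0.0294 F [-0.2 -0.9 -1.9] n 1
[0.0011, 0.0028, 0.002] [-0.0015, 0.0024, 0.0004]
```

View pics/w26.png

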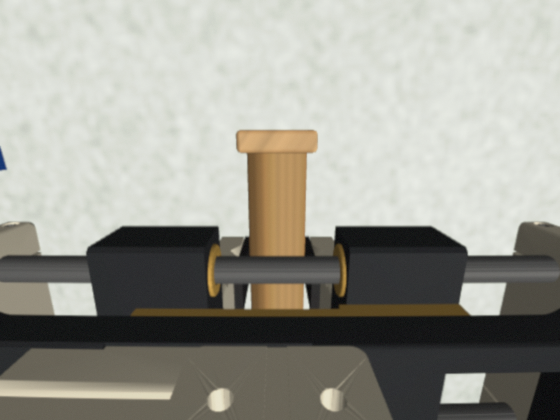

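Emit:
arm_command(fingers=[255,255,255,255,255], offset=[[0,0,-0.04],[0,0.02,-0.045],[-0.03,0.045,-0.035],[-0.035,0.045,0],[-0.035,0.045,0]], turn=[[0,0,-0.01],[0,0,-0.01],[0,0,-0.01],[0,0,-0.01],[0,0,-0.01]])

```text
t: 42.72
tool_pos: [0.5771, -0.2682, 0.0932]
orientation: [0.0, 0.019, 1.0, 0.0]
wrist_force: [1.4, -0.4, -1.7]
grip_width: 0.0292
```

```bash
python3 - <<'E'
from h import *
plan([.643,-.2014,.07],88.2)
E
```

```text
t 42.73 p [ 0.5771 -0.2682  0.0932] yaw 87.8 tilt 0.05 w 0.0292 F [ 1.4 -0.4 -1.7] n 2
[-0.0316, 0.0347, 0.0116] [0.0003, 0.0003, -0.0038]
[-0.0317, 0.0345, 0.0116] [0.0003, 0.0003, -0.0038]
```

Emit:
arm_command(fingers=[255,255,255,255,255], offset=[[-0.0315,0.033,0],[-0.0285,0.031,0.01],[0,0,0.02],[0,0,0.02],[0,0,0]], turn=[[0,0,-0.004],[0,0,-0.003],[0,0,0],[0,0,0],[0,0,0]])

```text
t: 43.35
tool_pos: [0.6439, -0.1992, 0.0418]
orientation: [0.001, 0.013, 1.0, 0.001]
wrist_force: [-0.8, 0.3, -1.7]
grip_width: 0.0292
```

```bash
python3 - <<'E'
from h import *
plan([.643,-.2014,.018],88.2)
E
```

```text
t 43.35 p [ 0.6439 -0.1992  0.0418] yaw 88.5 tilt 0.1 w 0.0292 F [-0.8  0.3 -1.7] n 1
[0.0009, -0.0023, 0.0238] [0.0012, 0.0012, 0.0056]
```

Emit:
arm_command(fingers=[255,255,255,255,255], offset=[[0.001,-0.0025,0.012],[0,0,0.01],[0,0,0.002],[0,0,0],[0,0,0]], turn=[[0.001,0.001,0.005],[0,0,0],[0,0,0],[0,0,0],[0,0,0]])

```text
t: 43.98
tool_pos: [0.6436, -0.2028, 0.0185]
orientation: [0.001, 0.016, 1.0, -0.0]
wrist_force: [-0.4, -0.5, -1.1]
grip_width: 0.029
```

```bash
python3 - <<'E'
from h import *
plan([.643,-.2014,-.007],88.2)
grab('wrist','w27.png')
E
```

```text
t 43.98 p [ 0.6436 -0.2028  0.0185] yaw 88.2 tilt 0.16 w 0.029 F [-0.4 -0.5 -1.1] n 1
[0.0007, 0.0014, 0.0255] [-0.0002, 0.0027, -0.0006]
```

View pics/w27.png

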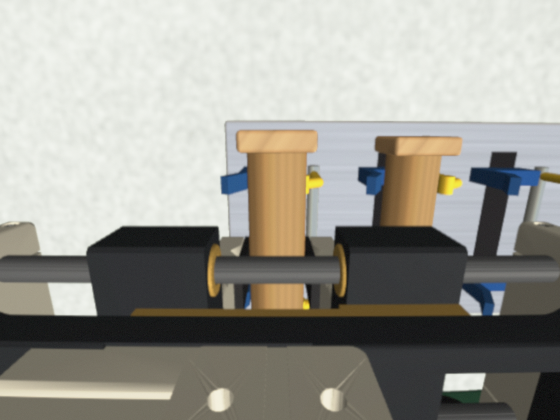

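Emit:
arm_command(fingers=[255,255,255,255,255], offset=[[0.001,0.0015,0.008],[0,0.001,0.008],[0,0.001,0.006],[0,0.001,0.004],[0,0,0.003]], turn=[[0,0.003,0],[0,0,0],[0,0,0],[0,0,0],[0,0,0]])

```text
t: 44.65
tool_pos: [0.6477, -0.2051, -0.0029]
orientation: [0.005, 0.015, 1.0, -0.004]
wrist_force: [-0.8, -3.8, -0.1]
grip_width: 0.0288
```

```bash
python3 - <<'E'
from h import *
plan([.643,-.2014,-.008],88.2)
E
```

```text
t 44.65 p [ 0.6477 -0.2051 -0.0029] yaw 88.2 tilt 0.79 w 0.0288 F [-0.8 -3.8 -0.1] n 1
[0.0049, 0.0036, 0.005] [-0.0085, 0.0109, 0.0009]
```

Emit:
arm_command(fingers=[255,255,255,255,255], offset=[[0.003,0.0025,0.004],[0,0,0.003],[0,0,0.003],[0,0,0.002],[0,0,0.002]], turn=[[-0.008,0.011,0],[0,0,0],[0,0,0],[0,0,0],[0,0,0]])

```text
t: 45.28
tool_pos: [0.6449, -0.2024, -0.008]
orientation: [0.0, 0.014, 1.0, -0.001]
wrist_force: [-5.0, -0.8, 13.3]
grip_width: 0.0294
```

```bash
python3 - <<'E'
from h import *
plan([.643,-.2014,-.008],88.2)
E
```

```text
t 45.27 p [ 0.6449 -0.2024 -0.008 ] yaw 88.4 tilt 0.1 w 0.0294 F [-5.  -0.8 13.3] n 1
[0.0019, 0.001, 0.0] [-0.0017, 0.0004, 0.0038]
```

Seated. Release, rise and move off toward the lever.

Emit:
arm_command(fingers=[110,100,100,100,100], offset=[[0,0,0],[0,0,0],[0,0,0],[0,0,0],[0,0,-0.03]], turn=[[0,0,0],[0,0,0],[0,0,0],[0,0,0],[0,0,0]])

```text
t: 45.9
tool_pos: [0.6426, -0.2003, 0.0189]
orientation: [-0.003, 0.014, 1.0, 0.0]
wrist_force: [0.5, -0.8, 0.5]
grip_width: 0.053
```

Emit:
arm_command(fingers=[100,100,70,50,50], offset=[[0,0,-0.05],[0,0,-0.05],[0.02,0.05,-0.03],[0.02,0.055,0],[0.02,0.055,0]], turn=[[0,0,0],[0,0,0],[0,0,0],[0,0,0],[0,0,0]])

```text
t: 46.52
tool_pos: [0.5884, -0.0379, 0.1538]
orientation: [-0.002, 0.016, 1.0, 0.001]
wrist_force: [0.0, -0.3, 0.3]
grip_width: 0.0698
```

Emit:
arm_command(fingers=[50,50,50,50,50], offset=[[0,0.06,0],[0,0.06,0],[0,0.06,0],[0,0.06,0],[0,0.06,0]], turn=[[0,0,0],[0,0,0],[0,0,0],[0,0,0],[0,0,0]])

```text
t: 47.15
tool_pos: [0.5959, 0.2716, 0.156]
orientation: [-0.001, 0.016, 1.0, 0.001]
wrist_force: [0.7, -0.3, 0.4]
grip_width: 0.0703
```

```bash
python3 - <<'E'
from h import *
plan([.6105,.313,.10],90)
grab('top','t28.png');grab('side','s28.png');grab('wrist','w28.png')
im=cv2.imread('pics/t28.png'); cv2.imwrite('pics/t28c.png',cv2.resize(im[90:260,110:350],None,fx=3.3,fy=3.3,interpolation=cv2.INTER_CUBIC))
im=cv2.imread('pics/s28.png'); cv2.imwrite('pics/s28c.png',cv2.resize(im[120:360,110:330],None,fx=2.5,fy=2.5,interpolation=cv2.INTER_CUBIC))
C=cam('wrist')
for n in ['knob','pivot','mark']:
  for d in optics.tip_of('wrist',n)[:2]: print(n,round(d['score'],2),d['location'],at_z(d['location'],.078 if n!='mark' else .041,C).round(4))
E
```

```text
t 47.15 p [0.5959 0.2716 0.156 ] yaw 88.1 tilt 0.22 w 0.0703 F [ 0.7 -0.3  0.4] n 2
[-0.0067, 0.0209, 0.028] [0.0014, -0.0012, -0.0164]
[-0.007, 0.0208, 0.028] [0.0014, -0.0012, -0.0164]
knob 0.68 [318.6, 210.1] [0.6029 0.313  0.078 ]
knob 0.33 [249.4, 255.9] [0.6484 0.2438 0.078 ]
pivot 0.69 [245.6, 257.7] [0.6502 0.2399 0.078 ]
mark 0.61 [212.3, 179.4] [0.5755 0.2047 0.041 ]
```

View pics/t28c.png

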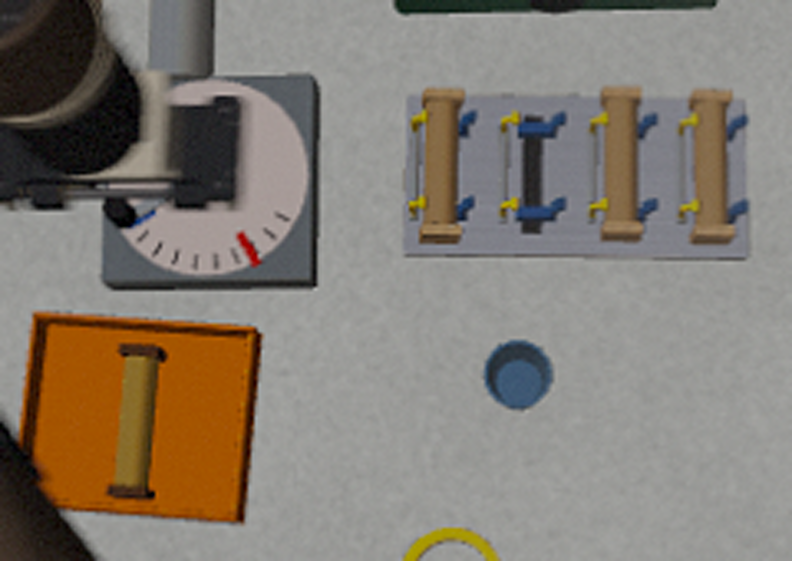

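View pics/s28c.png

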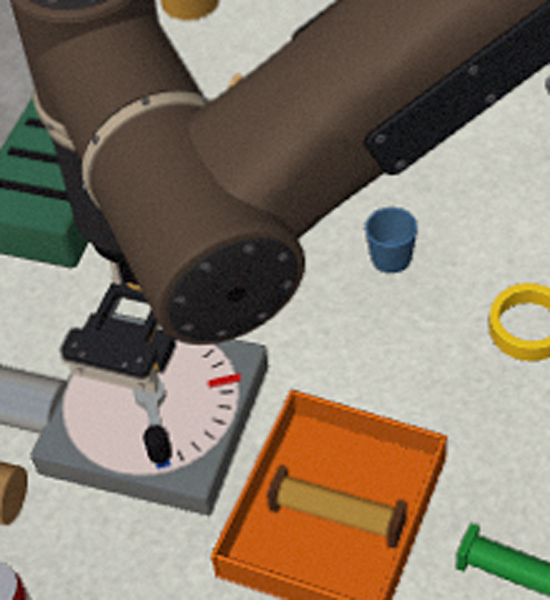

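View pics/w28.png

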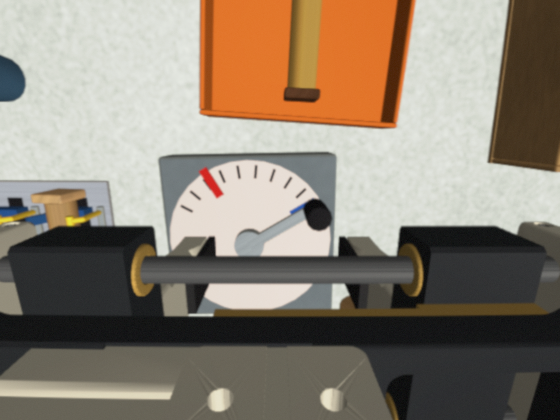

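Emit:
arm_command(fingers=[70,70,70,70,70], offset=[[-0.007,0.02,0.01],[-0.007,0.02,0.02],[0,0,0.03],[0,0,0.025],[0,0,0]], turn=[[0.001,-0.001,-0.016],[0.001,-0.001,-0.016],[0,0,0],[0,0,0],[0,0,0]])

```text
t: 48.08
tool_pos: [0.6127, 0.3088, 0.0642]
orientation: [-0.001, 0.001, 1.0, -0.0]
wrist_force: [-0.5, 0.7, 0.0]
grip_width: 0.0635
```

```bash
python3 - <<'E'
from h import *
plan([.6105,.313,.030],90)
grab('wrist','w29.png')
E
```

```text
t 48.08 p [0.6127 0.3088 0.0642] yaw 89.8 tilt 0.15 w 0.0635 F [-0.5  0.7  0. ] n 1
[0.0021, 0.0042, 0.0342] [-0.0006, -0.0025, -0.0026]
```

View pics/w29.png

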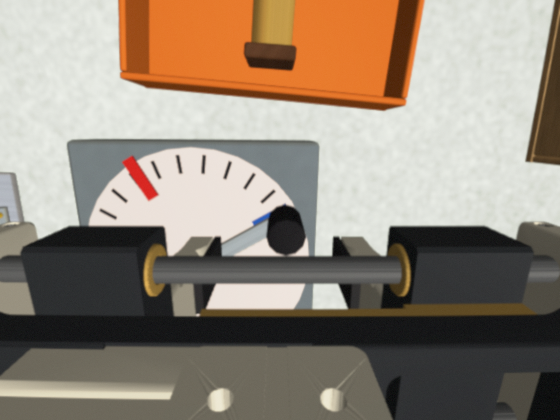

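Knob at (286,232), a few mm right of the jaw centre; go down and grip.

Emit:
arm_command(fingers=[70,70,70,255,255], offset=[[0.002,0.005,0.015],[0,0,0.015],[0,0,0.004],[0,0,0],[0,0,0]], turn=[[0,0,0],[0,0,0],[0,0,0],[0,0,0],[0,0,0]])

```text
t: 48.75
tool_pos: [0.6128, 0.3157, 0.0317]
orientation: [0.001, 0.001, 1.0, 0.001]
wrist_force: [0.2, 0.3, 0.5]
grip_width: 0.0491
```

Emit:
arm_command(fingers=[255,255,255,255,255], offset=[[0,0,0],[0,0,0],[0,0,0],[0,0,0],[0,0,0]], turn=[[0,0,0],[0,0,0],[0,0,0],[0,0,0],[0,0,0]])

```text
t: 49.38
tool_pos: [0.6132, 0.3143, 0.0327]
orientation: [0.001, 0.001, 1.0, 0.001]
wrist_force: [0.3, -0.4, -1.5]
grip_width: 0.023
```

```bash
cat >> h.py <<'E'
def arc(th_end,n,pv=(.647,.242),r=.08):
    s=observe(); rr,p=Rt(s); th=np.arctan2(p[1]-pv[1],p[0]-pv[0])%(2*np.pi); print('p',p.round(4),'th',np.degrees(th).round(1),'r',np.hypot(p[1]-pv[1],p[0]-pv[0]).round(4),'w',s['grip_width'].__round__(4),s['wrist_force'].round(1))
    q=p[:2]
    for a in np.linspace(th,np.radians(th_end),n+1)[1:]:
        t=np.array([pv[0]+r*np.cos(a),pv[1]+r*np.sin(a)]); d=np.append(t-q,.0); print((rr.T@d).round(4),t.round(4)); q=t
E
python3 - <<'E'
from h import *
arc(207.5,9)
plan([.6105,.313,.030],90)
E
```

```text
p [0.6132 0.3143 0.0327] th 115.0 r 0.0798 w 0.023 [ 0.3 -0.4 -1.5]
[ 0.0124 -0.0071 -0.    ] [0.6008 0.3073]
[ 0.0109 -0.0093 -0.    ] [0.5899 0.298 ]
[ 0.009  -0.0111 -0.    ] [0.5808 0.2869]
[ 0.0069 -0.0125 -0.    ] [0.5738 0.2744]
[ 0.0046 -0.0136 -0.    ] [0.5692 0.2608]
[ 0.0021 -0.0142 -0.    ] [0.5671 0.2466]
[-0.0005 -0.0143 -0.    ] [0.5676 0.2323]
[-0.003 -0.014 -0.   ] [0.5706 0.2183]
[-0.0055 -0.0132 -0.    ] [0.576  0.2051]
t 49.38 p [0.6132 0.3143 0.0327] yaw 89.9 tilt 0.18 w 0.023 F [ 0.3 -0.4 -1.5] n 1
[0.0027, -0.0013, 0.0027] [0.0016, 0.0027, -0.0023]
```

Emit:
arm_command(fingers=[255,255,255,255,255], offset=[[0.0125,-0.007,0],[0.011,-0.0095,0],[0.009,-0.011,0],[0.007,-0.0125,0],[0.0045,-0.0135,0]], turn=[[0,0,0],[0,0,0],[0,0,0],[0,0,0],[0,0,0]])

```text
t: 50.0
tool_pos: [0.572, 0.2753, 0.0326]
orientation: [0.008, -0.003, 1.0, 0.011]
wrist_force: [-11.5, 14.3, 1.8]
grip_width: 0.0232
```

```bash
python3 - <<'E'
from h import *
arc(207.5,4)
plan([.6105,.313,.030],90)
E
```

```text
p [0.572  0.2753 0.0326] th 156.1 r 0.082 w 0.0232 [-11.5  14.3   1.8]
[ 0.0036 -0.0179 -0.0004] [0.5685 0.2574]
[ 0.0015 -0.0179 -0.0004] [0.567  0.2395]
[-0.0025 -0.0177 -0.0003] [0.5696 0.2218]
[-0.0064 -0.0168 -0.0003] [0.576  0.2051]
t 50.0 p [0.572  0.2753 0.0326] yaw 90.3 tilt 1.5 w 0.0232 F [-11.5  14.3   1.8] n 1
[-0.0386, 0.0374, 0.004] [0.0215, 0.015, 0.0051]
```

Emit:
arm_command(fingers=[255,255,255,255,255], offset=[[0.003,-0.016,0],[0.001,-0.017,0],[-0.0025,-0.016,0],[-0.004,-0.012,0],[0,0,0]], turn=[[0.02,0.015,0.005],[0,0,0],[0,0,0],[0,0,0],[0,0,0]])

```text
t: 50.62
tool_pos: [0.5677, 0.2244, 0.033]
orientation: [-0.002, -0.004, 1.0, 0.007]
wrist_force: [3.3, -0.4, -5.6]
grip_width: 0.0234
```

```bash
python3 - <<'E'
from h import *
arc(207.5,2)
plan([.6105,.313,.030],90)
grab('wrist','w30.png')
E
```

```text
p [0.5677 0.2244 0.033 ] th 192.5 r 0.0813 w 0.0234 [ 3.3 -0.4 -5.6]
[-0.0041 -0.0098 -0.0001] [0.5718 0.2146]
[-0.0041 -0.0096 -0.0001] [0.576  0.2051]
t 50.62 p [0.5677 0.2244 0.033 ] yaw 90.4 tilt 0.8 w 0.0234 F [ 3.3 -0.4 -5.6] n 2
[-0.0218, 0.0441, 0.002] [0.0068, -0.0018, 0.0039]
[-0.0216, 0.0442, 0.0017] [0.0068, -0.0018, 0.0039]
```

View pics/w30.png

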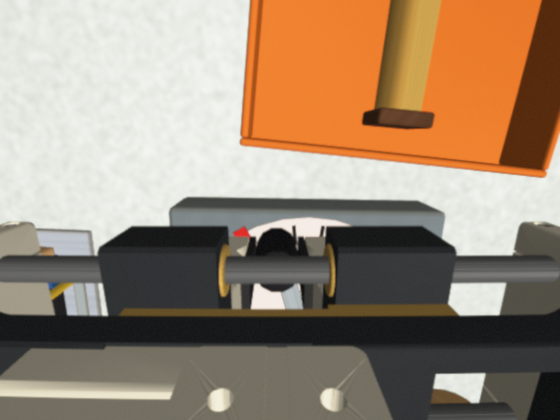

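Emit:
arm_command(fingers=[255,255,255,255,255], offset=[[-0.0045,-0.01,0],[-0.0045,-0.009,0],[0,0,0],[0,0,0],[0,0,0]], turn=[[0.013,-0.004,0],[0,0,0],[0,0,0],[0,0,0],[0,0,0]])

```text
t: 51.3
tool_pos: [0.5751, 0.2082, 0.0329]
orientation: [-0.0, -0.005, 1.0, 0.001]
wrist_force: [-1.2, 0.6, 0.2]
grip_width: 0.0234
```

```bash
python3 - <<'E'
from h import *
arc(207.5,1)
plan([.6105,.313,.030],90)
E
```

```text
p [0.5751 0.2082 0.0329] th 205.1 r 0.0794 w 0.0234 [-1.2  0.6  0.2]
[-0.0009 -0.0032 -0.    ] [0.576  0.2051]
t 51.3 p [0.5751 0.2082 0.0329] yaw 90.6 tilt 0.11 w 0.0234 F [-1.2  0.6  0.2] n 2
[-0.0182, 0.0522, 0.0015] [0.0009, -0.0005, 0.0049]
[-0.018, 0.0523, 0.0015] [0.0009, -0.0005, 0.0049]
```

Emit:
arm_command(fingers=[255,255,255,150,80], offset=[[-0.0015,-0.004,0],[0,0,0],[0,0,0],[0,0,0],[0,0,0]], turn=[[0,0,0],[0,0,0],[0,0,0],[0,0,0],[0,0,0]])

```text
t: 51.92
tool_pos: [0.577, 0.2054, 0.0332]
orientation: [0.0, -0.005, 1.0, 0.002]
wrist_force: [0.6, -0.3, 0.6]
grip_width: 0.0381
```

Emit:
arm_command(fingers=[70,70,70,70,70], offset=[[0,0,0],[0,0,0],[0,0,-0.04],[0,0,-0.05],[0,0,-0.05]], turn=[[0,0,0],[0,0,0],[0,0,0],[0,0,0],[0,0,0]])

```text
t: 52.55
tool_pos: [0.5749, 0.203, 0.172]
orientation: [-0.004, -0.004, 1.0, -0.001]
wrist_force: [1.3, 0.2, 1.1]
grip_width: 0.0639
```

```bash
python3 - <<'E'
from h import *
plan([.52,.1,.2],90)
grab('wrist','w31.png')
im=cv2.imread('pics/w31.png'); cv2.imwrite('pics/w31c.png',cv2.resize(im[120:320,170:400],None,fx=3,fy=3,interpolation=cv2.INTER_CUBIC))
C=cam('wrist')
for n in ['knob','pivot','mark']:
  for d in optics.tip_of('wrist',n)[:2]: print(n,round(d['score'],2),d['location'],at_z(d['location'],.078 if n!='mark' else .041,C).round(4))
E
```

```text
t 52.55 p [0.5749 0.203  0.172 ] yaw 90.5 tilt 0.46 w 0.0639 F [1.3 0.2 1.1] n 3
[0.0187, -0.0342, -0.0091] [-0.0008, -0.0026, 0.0029]
[0.0185, -0.0342, -0.0092] [-0.0008, -0.0026, 0.0029]
[0.0184, -0.0343, -0.0093] [-0.0008, -0.0026, 0.0029]
knob 0.65 [278.6, 199.0] [0.5797 0.2064 0.078 ]
pivot 0.75 [310.4, 269.6] [0.6599 0.2428 0.078 ]
pivot 0.69 [279.7, 200.9] [0.5817 0.2076 0.078 ]
mark 0.52 [279.5, 191.2] [0.5788 0.2078 0.041 ]
```

View pics/w31c.png

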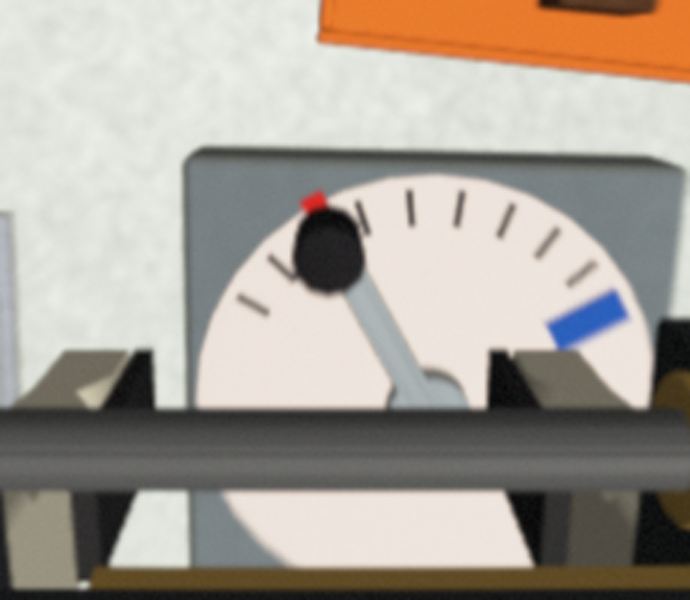

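Emit:
arm_command(fingers=[70,70,70,70,70], offset=[[0,-0.03,-0.01],[0,-0.05,-0.01],[0,-0.06,0],[0,-0.06,0],[0,-0.04,0]], turn=[[0,0,0],[0,0,0],[0,0,0],[0,0,0],[0,0,0]])

```text
t: 53.38
tool_pos: [0.5746, -0.041, 0.1854]
orientation: [-0.008, -0.007, 1.0, -0.002]
wrist_force: [0.1, 0.2, 0.5]
grip_width: 0.0635
```

```bash
python3 - <<'E'
from h import *
observe()
t=grab('top','t32.png'); s=grab('side','s32.png'); w=grab('wrist','w32.png')
a=cv2.resize(t[105:185,135:215],None,fx=6,fy=6,interpolation=cv2.INTER_CUBIC)[:,:,::-1]
b=cv2.resize(s[235:325,115:205],None,fx=5.34,fy=5.34,interpolation=cv2.INTER_CUBIC)[:480,:480,::-1]
cv2.imwrite('pics/lv.png',np.hstack([a,b])[:, :800])
cv2.imwrite('pics/lvb.png',b)
E
```

```text
(no output)
```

View pics/lv.png

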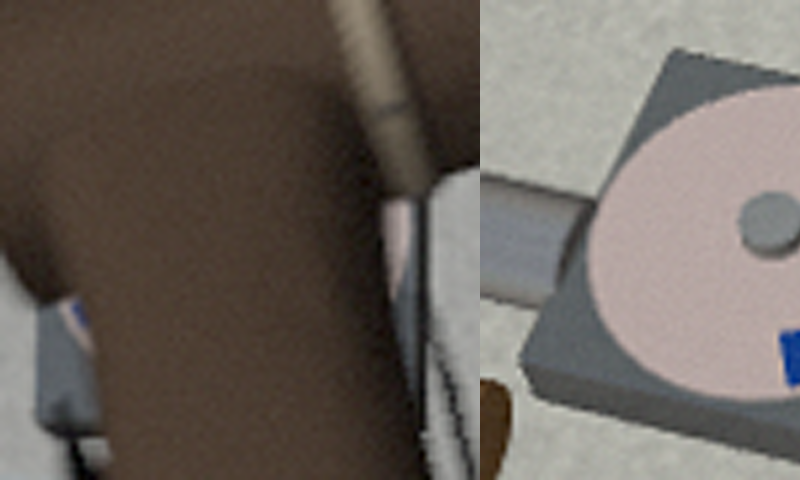

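View pics/t32.png

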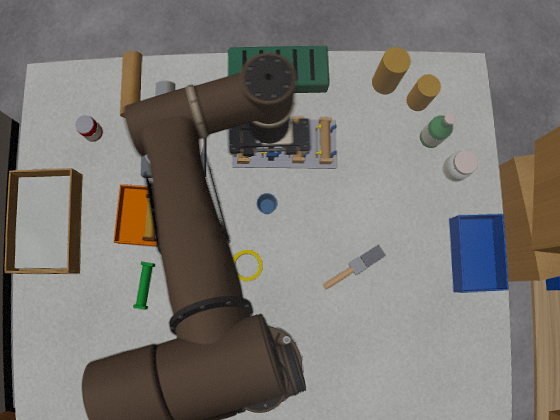

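View pics/w32.png

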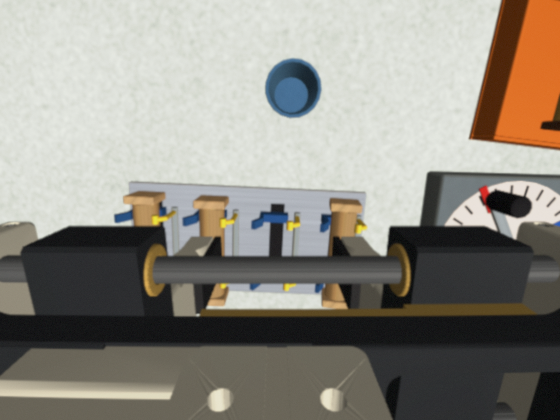

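Emit:
arm_command(fingers=[70,70,70,70,70], offset=[[0.01,-0.06,-0.01],[0.01,-0.06,0],[0.01,-0.06,0],[0.01,-0.06,0],[0.01,-0.06,0]], turn=[[0,0,0],[0,0,0],[0,0,0],[0,0,0],[0,0,0]])

```text
t: 54.15
tool_pos: [0.5294, -0.3405, 0.1922]
orientation: [-0.011, -0.011, 1.0, -0.001]
wrist_force: [0.8, -0.5, 0.2]
grip_width: 0.0638
```

```bash
python3 - <<'E'
from h import *
t=grab('top','t33.png'); s=grab('side','s33.png')
a=cv2.resize(t[105:185,135:215],None,fx=7,fy=7,interpolation=cv2.INTER_CUBIC)[:,:,::-1]
b=cv2.resize(s[235:325,120:220],None,fx=6,fy=6,interpolation=cv2.INTER_CUBIC)[:,:,::-1]
cv2.imwrite('pics/lva.png',a); cv2.imwrite('pics/lvb.png',b)
c=cv2.resize(t[105:185,222:347],None,fx=6,fy=6,interpolation=cv2.INTER_CUBIC)[:,:,::-1]; cv2.imwrite('pics/rk.png',c)
c=cv2.resize(s[130:250,150:270],None,fx=5,fy=5,interpolation=cv2.INTER_CUBIC)[:,:,::-1]; cv2.imwrite('pics/rks.png',c)
E
```

```text
(no output)
```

View pics/lva.png

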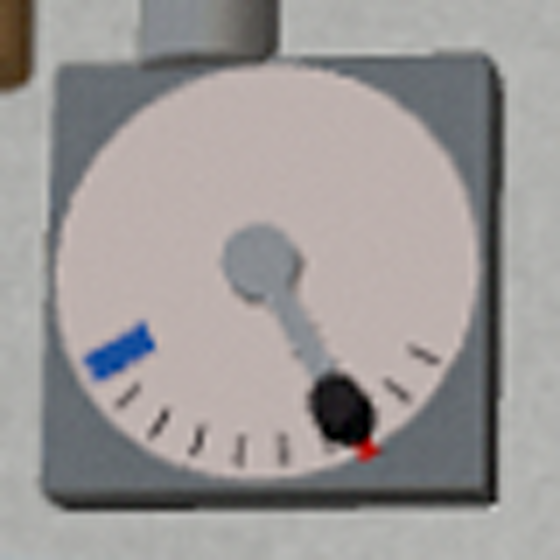

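View pics/lvb.png

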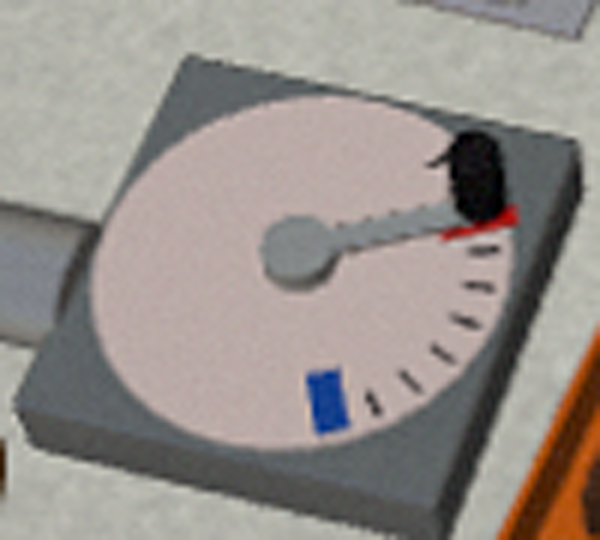

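View pics/rk.png

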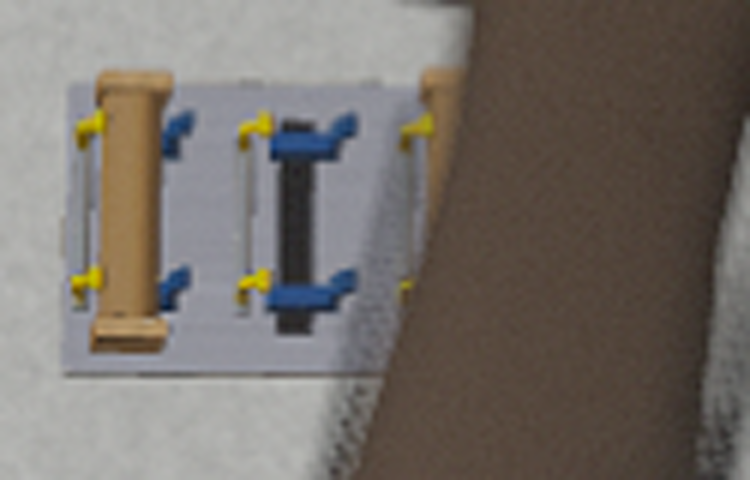

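View pics/rks.png

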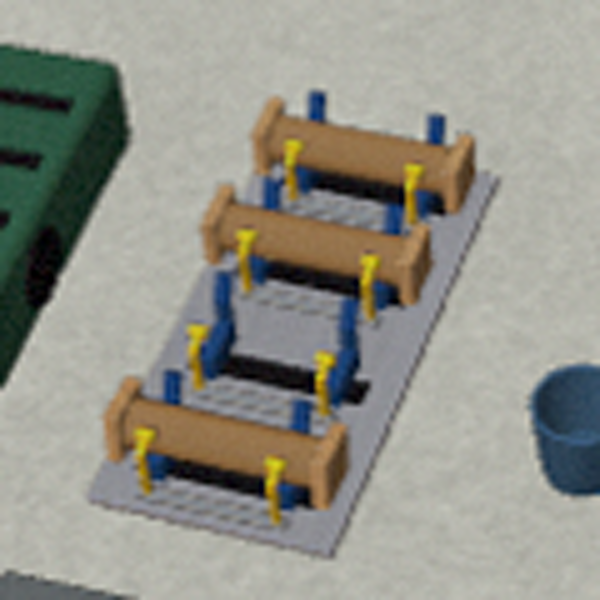

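```bash
python3 - <<'E'
from h import *
C=cam('top'); f=lambda u,v,z: at_z((135+(u+.5)/7-.5,105+(v+.5)/7-.5),z,C)[:2]
ang=lambda a,b: np.degrees(np.arctan2(*(b-a)[::-1]))%360
dc=f(268,272,.041); print('dial c',dc,'mark',f(368,450,.041),ang(dc,f(368,450,.041)))
h=f(262,262,.057); print('hub',h,ang(h,f(320,373,.056)), ang(h,f(343,411,.076)), f(343,411,.076))
C=cam('side'); f=lambda u,v,z: at_z((120+(u+.5)/6-.5,235+(v+.5)/6-.5),z,C)[:2]
dc=f(302,273,.041); print('dial c',dc,'mark',f(517,215,.041),ang(dc,f(517,215,.041)), 'mark own axis',ang(f(445,236,.041),f(517,215,.041)))
h=f(299,250,.057); print('hub',h,'bar',ang(h,f(450,217,.056)),'knob',ang(h,f(480,178,.076)))
E
```

```text
dial c [0.64276274 0.2453329 ] mark [0.56522441 0.20256284] 208.88107763328406
hub [0.64260985 0.24486283] 207.22160472729362 208.62366617319503 [0.57365204 0.20722885]
dial c [0.64362867 0.24795246] mark [0.56360716 0.19714854] 212.41057499044553 mark own axis 213.79975434285777
hub [0.64299451 0.24663038] bar 209.699062970108 knob 211.25087155313162
```

```bash
python3 - <<'E'
from h import *
s=observe(); s['tool_pos']=np.array([.5749,.203,.172]); q=np.array([-.004,-.004,1,-.001]); s['orientation']=q/np.linalg.norm(q)
C=cam('wrist',s); f=lambda u,v,z: at_z((170+(u+.5)/3-.5,120+(v+.5)/3-.5),z,C)[:2]
ang=lambda a,b: np.degrees(np.arctan2(*(b-a)[::-1]))%360
h=f(428,398,.057); m=f(315,200,.041); print(h,m,ang(h,m)); print('bar',ang(f(405,375,.056),f(362,290,.056)),ang(h,f(362,290,.056)), 'knob top',f(330,258,.096),ang(h,f(330,258,.096)))
# earlier mark fully visible: e5-like view w29: mark ends
E
```

```text
[0.63970121 0.24399306] [0.56671849 0.20047241] 210.80823127854347
bar 206.96798475873334 211.5526765212668 knob top [0.57591142 0.20578524] 210.92011197060341
```

```bash
python3 - <<'E'
from h import *
# w29: TCP (.6127,.3088,.0642): mark line
im=cv2.imread('pics/w29.png'); hsv=cv2.cvtColor(im,cv2.COLOR_BGR2HSV)
m=((hsv[...,0]<5)|(hsv[...,0]>175))&(hsv[...,1]>180)&(hsv[...,2]>120); m[:, 200:]=0; m[:140]=0;m[220:]=0
v,u=np.nonzero(m); print(len(u),u.mean(),v.mean())
s=observe(); s['tool_pos']=np.array([.6127,.3088,.0642]); q=np.array([-.001,.001,1,0]); s['orientation']=q
C=cam('wrist',s); P=np.array([at_z((a,b),.041,C)[:2] for a,b in zip(u,v)]); c=P.mean(0); w=np.linalg.svd(P-c)[2][0]
print('mark',c,'axis',np.degrees(np.arctan2(w[1],w[0]))%180+180)
for pv in [(.647,.242),(.6445,.244)]: print(np.degrees(np.arctan2(c[1]-pv[1],c[0]-pv[0]))%360, np.hypot(c[1]-pv[1],c[0]-pv[0]), 'lever',np.degrees(np.arctan2(.2054-pv[1],.577-pv[0]))%360)
E
```

```text
471 139.53927813163483 177.40339702760085
mark [0.57893243 0.20516682] axis 209.3662388194342
208.41900327753658 0.0773943009045792 lever 207.6031396933481
210.63664649784351 0.07620447932306405 lever 209.7631603773599
```

Emit:
arm_command(fingers=[70,70,70,70,70], offset=[[0,0,0],[0,0,0],[0,0,0],[0,0,0],[0,0,0]], turn=[[0,0,0],[0,0,0],[0,0,0],[0,0,0],[0,0,0]])

```text
t: 54.88
tool_pos: [0.5292, -0.3395, 0.1895]
orientation: [-0.013, -0.011, 1.0, -0.001]
wrist_force: [-0.9, 0.4, -0.4]
grip_width: 0.0637
```

```bash
python3 - <<'E'
from h import *
grab('side','send.png'); print(observe()['t'],np.abs(observe()['qvel']).max())
print(sign_off())
E
```

```text
54.925 0.006287631925465714
the job is handed in; nothing more can be done
None
```

View pics/send.png

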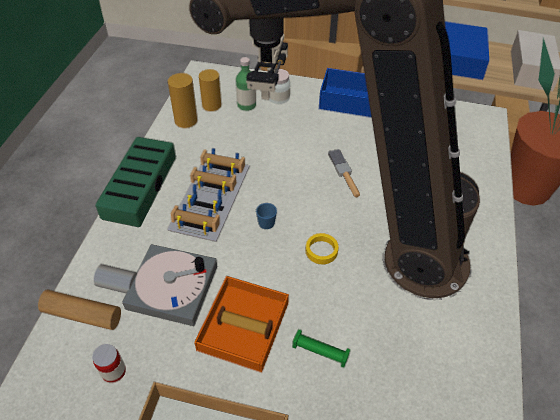

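The changeover is done, and I handed the job in at about 55 s; no verdict came back.

- **Lever off:** I swung it round to its stop at the blue patch before touching any tube. It stayed off until all the tubes were placed.
- **Gold tube:** there was only one, and it lies flat in the orange crate.
- **Cardboard tubes:** there were three. They are pressed into clips 1, 2 and 4 (clip0, clip1 and clip3), and clip 3 is empty.
- **Lever to the mark:** I then swung it round to the red mark.

**Last checks:**
- **Side picture:** it shows all three cardboard tubes under the yellow jaws, the gold tube in the crate and the pot upright. I left the green look-alike alone, and the arm is clear of everything.
- **Seating:** each press ended at about the seated height, with 11–13 N pushing back up.
- **Lever angle:** most readings put it about 1° short of the mark, and the worst one (side camera) about 3°. The limit is 5°.

**What disagreed:**
- **Fingertip height:** the fingertips sat about 37 mm higher than the reported tool position. My first grip on the knob closed on nothing above it, so I touched the table to find the difference and allowed for it from then on.
- **Network positions:** these were up to about 15 mm off between cameras. For the grasps I used my own pixel measurements and checked them in the wrist camera.

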